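Press a minute hand home on the hand-fitting press

TASK

The watch in the brass holder on the grey felt has its minute hand set on its post but not yet pressed on: slide the holder under the hand press until it rests against the two brass pins, push the plunger knob all the way down to its stop, hold it there a moment to seat the hand, and let it spring back up. Then take the holder out and set it down upright on the free part of the green felt, next to the finished watch. Do not touch the minute hand with the fingers, drop or tip the holder, or disturb the finished watch, loupe, screwdriver and gift box.

Things in the scene. Friction and masses are not known exactly. Their poses are not given: they have to be found in the camera images.
- holder_center (a point): Centre (half-way up) of the loose movement holder to be worked on: an upright brass-coloured cylinder 50 mm in diameter, 26 mm high, about 0.16 kg, with a watch movement and white dial (37 mm across) on top. It may be gripped across any diameter. It stands upright on the grey felt at the start. z of the point points up out of the dial.
- holder: The same brass holder; origin at the centre of its underside, z up out of the dial.
- boss_top (a point): Top centre of the dark minute hand's steel boss (4 mm diameter), which stands up in the middle of the dial, on the holder's axis: 32.5 mm above the holder's underside before pressing, about 30 mm when seated.
- minute_hand (a joint): How far the minute hand has been pushed down on its post, in m: 0 = loose on top, 0.0025 = as far as it can go. It takes about 6 N to move and stays where it is left. The press's stop brings it to about 0.002, which is seated.
- press: Grey C-frame hand-fitting press, fixed. Origin on the bench straight below the spindle; +x from its open front to its column. Base plate x -75 to 115, y -50 to 50, 12 mm high; on it a steel stage x -65 to 30, y -20 to 20, top 34 mm above the bench; column from x 55 back; head at 154 to 200 mm height, 40 mm wide, its round nose reaching forward to x -20 mm.
- nest (a point): Point on the stage top straight below the spindle, where the centre of the holder's underside belongs; axes as the press. Two brass pins, 7 mm diameter, 12 mm high, stand at x 23.6, y +-15.9 mm: a holder pushed in +x against both is centred. The head is 120 mm above the stage (a bush hangs 10 mm lower), so bring the holder in and out from the front, gripper leaning back some 40 degrees.
- spindle_tip (a point): Lower end of the plunger's spindle: a white tip of 7 mm diameter on a steel rod of 10 mm diameter that hangs below the head on the axis of the nest; 78 mm above the bench (44 mm above the stage) when up, 64 mm when pressed to the stop.
- knob_top (a point): Centre of the flat top of the plunger's black palm knob (32 mm diameter, flat part 24 mm), straight above the nest and 240 mm above the bench when up. It is pressed straight down.
- plunger (a joint): Travel of the spring plunger in m: 0 = up, 0.014 = down on its stop. The spring takes 2.5 N at the start of the travel and 6 N at the stop; with a holder in place the hand adds about 6 N over the last 2.3 mm. It springs back up when let go.
- done_felt: Green felt pad for finished work, fixed on the bench, 120 mm (its x) by 160 mm (its y), 4 mm thick; origin at the centre of its underside. The finished watch stands around y +47 mm on it; the free part is around x 0, y -42 mm.
- start_felt: Grey felt pad, fixed on the bench, 120 by 120 by 4 mm, on which the brass holder stands at the start; origin at the centre of its underside. The press opens roughly to the right (-y), and both felts lie on that side, nearer the robot; a gripper that leans back to the right (-y) clears everything on them.
- finished_center (a point): Centre (half-way up) of the finished watch's holder: blue cylinder 50 mm diameter, 26 mm high with a dark dial, standing on the green felt. Bystander.
- loupe: Loose black eyeglass loupe, 33 mm diameter, 30 mm high; origin at the centre of its underside. Bystander.
- gift_box: Loose dark grey gift box, standing open, 100 by 100 mm and about 142 mm high with its raised lid at its +x side; origin at the centre of its underside. Bystander.
- screwdriver: Loose small screwdriver with a red handle, 140 mm long, lying along its x. Bystander.

How it is judged:
On the way, in this order (a step that is already met when the one before it is completed fails the run):
1. the holder stands on the press's stage against both pins, under the spindle (centre within 3 mm of the nest, upright) (horizontal distance between holder_center and nest below 0.003 m and z of holder_center in the frame of nest between 0.011 and 0.0155 m and angle between holder_center's own z axis and vertical below 0.06 rad), for 0.2 s.
2. the plunger is held down on its stop (within 1 mm) with the spindle on the hand's boss, and the hand is seated (value of joint plunger above 0.013 m and value of joint minute_hand above 0.0016 m and horizontal distance between spindle_tip and boss_top below 0.0035 m), for 0.2 s.
At the end, for the whole second after the job is handed in: The minute hand is seated (pushed down more than 1.6 mm), the plunger is back up (within 1 mm), and the brass holder stands at rest and upright on the green felt, wholly on it (its edge over the felt's edge by no more than 2 mm) (value of joint minute_hand above 0.0016 m and value of joint plunger below 0.001 m and x of holder_center in the frame of done_felt between -0.037 and 0.037 m and y of holder_center in the frame of done_felt between -0.057 and 0.057 m and z of holder_center in the frame of done_felt between 0.014 and 0.02 m and angle between holder_center's own z axis and vertical below 0.06 rad and linear speed of holder below 0.02 m/s); the robot touches nothing.
It fails at once if the fingers touch the minute hand (contact force between the fingers and minute_hand_c0 above 0.5 N).
It fails at once if the holder is tipped by more than 25 degrees (angle between holder_center's own z axis and vertical above 0.44 rad).
It fails at once if the holder is let fall from more than about 12 mm (moves faster than 0.5 m/s while the fingers do not touch it) (linear speed of holder above 0.5 m/s and contact force between the fingers and holder below 0.1 N).
It fails at once if the finished watch is moved by more than 15 mm or tipped (distance of finished_center from where it was at the start of the episode above 0.015 m or angle between finished_center's own z axis and vertical above 0.3 rad).
It fails at once if the loupe, gift box or screwdriver is moved by more than 30 mm (distance of any of loupe, gift_box, screwdriver from where it was at the start of the episode above 0.03 m).
It also fails if it takes over 70 s, if anything falls off the work surface, if the arm or the gripper's body presses on something with over 40 N, if the wrist force passes 120 N, or if a joint passes its speed limit or range.

ROBOT

A 6-joint arm with a two-finger parallel gripper is mounted at the origin on the work surface. World frame = base frame: x ahead of the robot, y to its left, z up, the work surface at z = 0. Lengths are in m, angles in rad, forces in N, time in s.
With the tool pointing down it reaches from about 0.35 to 0.85 m from the base axis. Payload 8.1 kg.
Tool frame: the origin (TCP) lies between the finger pads; the fingertips stand 19 mm ahead of it and the grasp point (between the pads) is the TCP; z points along the fingers, y is the direction in which the jaws open and shut (so a half turn about z gives the same grasp; the last joint's range is limited). The gripper opens to 93 mm and grips with 3 to 60 N. Pads are 15 mm wide; open, the fingers measure 128 mm over their backs; the gripper's body (75 mm by 188 mm) begins 65 mm behind the grasp point.
Start: joints at [1.244, 0.13, 1.488, -0, 1.523, -0.085], TCP at [0.144, 0.583, 0.238] pointing down, gripper open.
Joint ranges: [-2.96, 2.96], [-0.89, 2.26], [0.02, 2.5], [-1.34, 4.48], [0, 2.73], [-2.66, 2.66]. Speed limits (rad/s): [2.39, 2.39, 2.79, 3.14, 3.14, 3.14].

INTERFACE

Orientations are given as a unit quaternion [x, y, z, w].
In Python, from plant import * gives the robot as it stands.
- The arm moves only by the tool play_rows, never from a script. Its argument "moves" is text: rows parted by semicolons, each of 7 numbers parted by spaces: the shift along the tool's x, y, z in cm, then the turn, a rotation vector about the tool's x, y, z in rad, then the opening, from 0 (shut) to 1 (fully open). In form: x y z rx ry rz jaw; .... A call has 1 to 20 rows; each row is the pose to reach, as a shift and turn from the pose commanded when the call began, along the tool's axes at that moment; what a row does not reach only later rows make up. A row lasts 1/12 s, in which the tool goes at most 41.7 mm and 7.16 degrees, less where a joint would pass 70% of its speed; a pose out of reach is approached as far as the arm can. A call with a gripper value outside its range is refused whole. The fingers move at their own pace and stop on an object; the grip force is fixed at half the most. Time passes only in rows, so rows that repeat a pose let the fingers close. It gives the time, the measured TCP pose, the force and the opening at its end, in the units of the state.
- get_obs(): the state, without advancing time (a new reading comes with each control period).
- read_camera(name): name is "side" or "top"; returns a dict with "img" (480x640x3 uint8, red, green, blue), "fx", "fy", "cx", "cy" (pixels), "k1" (the pictures are not rectified: a ray, as slopes to the right and down, at radius r is drawn at 1 + k1 r^2 times it, then the intrinsics apply), "R" (3x3) and "t" (3): a world point X has camera coordinates R X + t. Camera axes: x right, y down, z forward; pixel columns grow to the right and rows downward; lengths in m; the calibration is good to about 2 mm. A picture is of the moment at which its call begins. There is no depth.
- finish_job(): hands the job in, once; it reports no verdict.
Trained networks look in a picture, given as the dict that the camera call returned (one of the last four; its "shot" number tells which), for a name from the list of things; names that differ only in an ending like _2 or _b are one class to them, and where a whole thing is asked for, a point or a joint stands for the part that bears it (a point fixed in the world has none). Each returns a list of dicts, best first, with "confidence" (0 to 1); they miss things now and then, are a little off and sometimes report something else, mostly with a low value. They report only what shows in the picture. A call takes as long as a camera call.
- spot_in(picture, thing): "extent" ([centre column, centre row, width, height] in pixels, round what is visible of it).
The state is a dict: "time": time; "joints": joint angles; "qvel": joint speeds; "tau": joint torques, N m; "tool_pos": TCP position; "tcp_rot": TCP orientation; "contact_force": force on the tool from outside, world axes, zero at the start; "wrist_torque": the same for the moment, N m; "gripper_width": finger opening in m.
Only numpy, scipy, OpenCV 4.12 (cv2) and the standard library are available. Lean on these libraries where they do the work, as an engineer would, in place of code of your own. Each camera call takes 0.05 s, during which the arm holds its last target.

## Working session

There is one attempt and no reset: what is moved stays moved. The work goes in short steps, Python scripts to look and compute and a tool call to move; the robot and the scene stay as the last step left them, time stands still between calls to the robot, and variables do not carry over. Pictures are saved under pics/ and viewed, and the job is handed in when it is done.

Besides the shell and the picture viewer there is one more tool, called in YAML: its name, and indented under it one key for each argument. play_rows: Moves the arm, as the interface text tells. Its arguments: {"type":"object","properties":{"moves":{"type":"string"}},"required":["moves"]}

```bash
ls; mkdir -p pics; python3 - <<'E'
from plant import *
import cv2
o=get_obs();print(o)
for n in("side","top"):
    p=read_camera(n);cv2.imwrite(f"pics/{n}0.png",p["img"][:,:,::-1])
    print({k:v for k,v in p.items() if k!="img"})
    for t in["holder","press","knob_top","spindle_tip","done_felt","start_felt","finished_center","loupe","gift_box","screwdriver","boss_top","nest"]:
        try:
            print(t,[([round(float(x)) for x in r["extent"]],round(r["confidence"],2)) for r in spot_in(p,t)][:3])
        except Exception as e: print(t,e)
E
```

```text
pics
{'time': 0.0, 'joints': array([ 1.24359530e+00,  1.31117634e-01,  1.48924195e+00, -4.92807055e-06,
        1.52298363e+00, -8.54001475e-02]), 'qvel': array([-7.06752699e-05, -8.99333480e-04, -9.58903999e-04, -6.14744256e-04,
       -1.50347711e-03,  2.72772000e-05]), 'tau': array([ 1.18017197e-03, -5.59872508e+01, -4.91747725e+01,  7.68468459e-02,
        3.58113565e-02, -9.21874357e-05]), 'tool_pos': array([0.14348595, 0.58206356, 0.23663391]), 'tcp_rot': array([ 1.20605958e-01,  9.92700074e-01, -8.57224390e-04, -1.76883772e-04]), 'contact_force': array([ 0.82784089,  0.91390726, -0.58808393]), 'wrist_torque': array([ 0.06509729, -0.03599325,  0.01735347]), 'gripper_width': 0.09264963423123257}
{'fx': 517.9869924951624, 'fy': 517.9869924951624, 'cx': 321.3820195049173, 'cy': 238.04493832836252, 'k1': 0.04352312840868984, 'R': array([[ 0.79354677, -0.60825152, -0.0177089 ],
       [-0.38074512, -0.47361159, -0.7941821 ],
       [ 0.47467533,  0.63696322, -0.60742175]]), 't': array([-0.43793543,  0.37599178,  0.80488001]), 'shot': 1}
holder [([304, 367, 26, 28], 0.86)]
press [([3
[... 581 characters left out ...]
943118,  0.01626772],
       [-0.9910004 ,  0.02715828, -0.13107489],
       [ 0.13055853, -0.0199934 , -0.99123899]]), 't': array([0.05099012, 0.5980079 , 1.15100465]), 'shot': 2}
holder [([381, 311, 26, 19], 0.74)]
press [([287, 235, 89, 63], 0.72)]
knob_top [([293, 219, 14, 14], 0.72)]
spindle_tip [([295, 217, 14, 15], 0.76), ([368, 312, 55, 60], 0.59)]
done_felt [([381, 312, 19, 20], 0.69), ([474, 308, 67, 55], 0.63)]
start_felt [([367, 310, 58, 58], 0.98)]
finished_center [([455, 306, 23, 23], 0.75)]
loupe []
gift_box [([159, 254, 55, 67], 0.75), ([380, 311, 26, 21], 0.73), ([473, 308, 72, 56], 0.46)]
screwdriver [([408, 221, 24, 57], 0.81)]
boss_top []
nest [([288, 233, 86, 59], 0.69)]
```

View pics/side0.png

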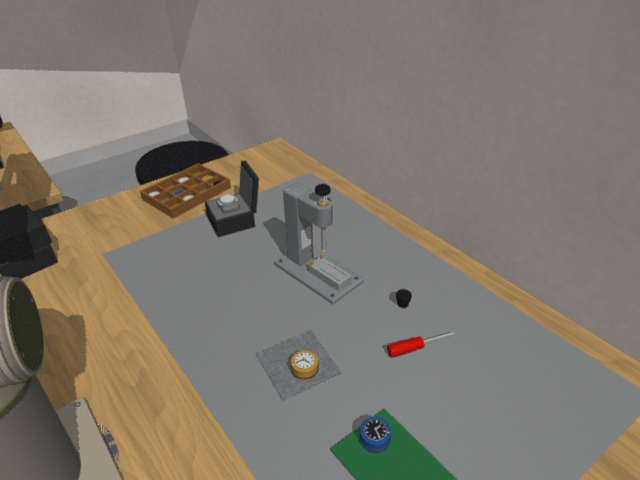

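View pics/top0.png

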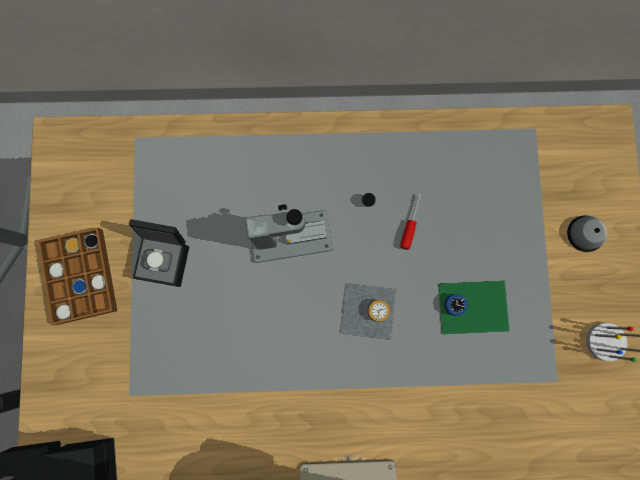

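The side view shows the holder at about (304,364), the press near (319,245), the finished watch at (375,432) and the green felt at the bottom edge. The top view shows the holder at (378,311), the knob at (293,217), the finished watch at (456,305) and the felts at (368,311) and (474,307).

```bash
cat > h.py <<'E'
from plant import *
import numpy as np, cv2
from scipy.spatial.transform import Rotation as Ro
from scipy.optimize import least_squares
def ray(p,u,v):
    xd=(u-p["cx"])/p["fx"]; yd=(v-p["cy"])/p["fy"]
    rd=np.hypot(xd,yd); r=rd
    for _ in range(20): r=rd/(1+p["k1"]*r*r)
    s=r/rd if rd>0 else 1
    d=p["R"].T@np.array([xd*s,yd*s,1]); c=-p["R"].T@p["t"]
    return c,d/np.linalg.norm(d)
def onz(p,u,v,z):
    c,d=ray(p,u,v); return c+d*(z-c[2])/d[2]
def proj(p,X):
    X=np.atleast_2d(X); c=X@p["R"].T+p["t"]; a=c[:,:2]/c[:,2:]
    a=a*(1+p["k1"]*(a**2).sum(1,keepdims=True))
    return np.c_[a[:,0]*p["fx"]+p["cx"],a[:,1]*p["fy"]+p["cy"]]
def tri(obs):
    A=np.zeros((3,3));b=np.zeros(3)
    for p,u,v in obs:
        c,d=ray(p,u,v);M=np.eye(3)-np.outer(d,d);A+=M;b+=M@c
    return np.linalg.solve(A,b)
def crop(p,name,u0,v0,u1,v1,s):
    im=cv2.resize(p["img"][v0:v1,u0:u1,::-1],None,fx=s,fy=s,interpolation=cv2.INTER_CUBIC)
    st=20
    for u in range((u0//st+1)*st,u1,st): cv2.putText(im,str(u),((u-u0)*s,9),0,.35,(0,0,255),1);cv2.line(im,((u-u0)*s,10),((u-u0)*s,16),(0,0,255),1)
    for v in range((v0//st+1)*st,v1,st): cv2.putText(im,str(v),(0,(v-v0)*s),0,.35,(0,0,255),1)
    cv2.imwrite("pics/"+name,im)
def comps(p,fn,box):
    u0,v0,u1,v1=box
    hsv=cv2.cvtColor(p["img"],cv2.COLOR_RGB2HSV)
    m=np.zeros(hsv.shape[:2],np.uint8); m[v0:v1,u0:u1]=fn(hsv,p["img"].astype(int))[v0:v1,u0:u1]
    return m
E
python3 - <<'E'
from h import *
s=read_camera("side");t=read_camera("top")
np.save("s.npy",s,allow_pickle=True);np.save("t.npy",t,allow_pickle=True)
crop(s,"c1.png",250,175,380,310,5);crop(t,"c2.png",235,190,345,275,7)
crop(s,"c3.png",245,320,375,480,3);crop(t,"c4.png",330,270,520,350,4)
E
```

```text
(no output)
```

View pics/c1.png

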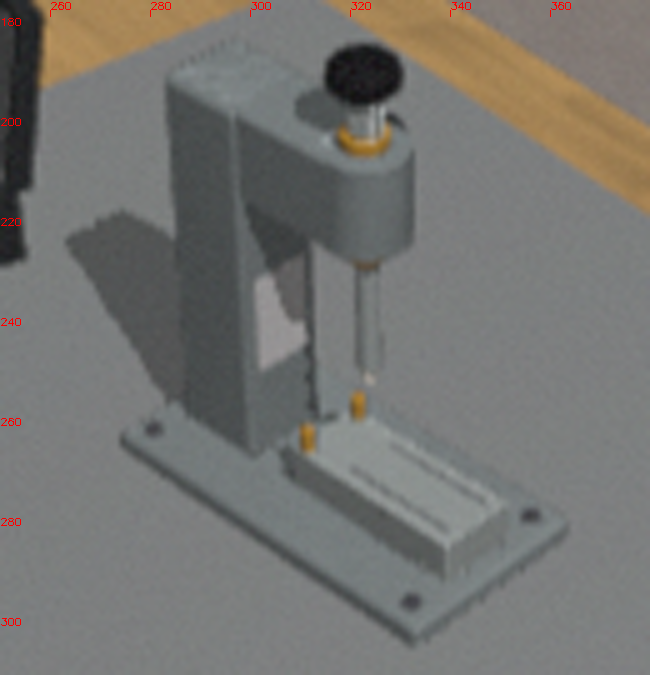

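View pics/c2.png

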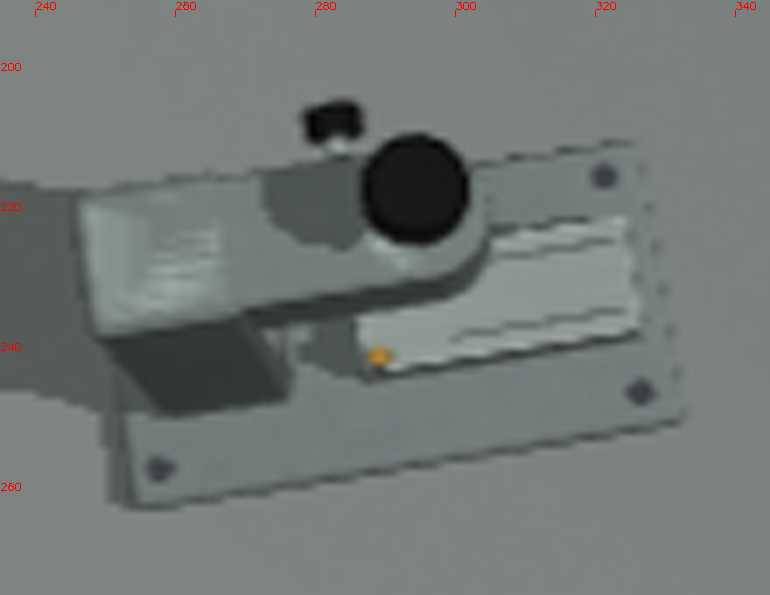

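View pics/c3.png

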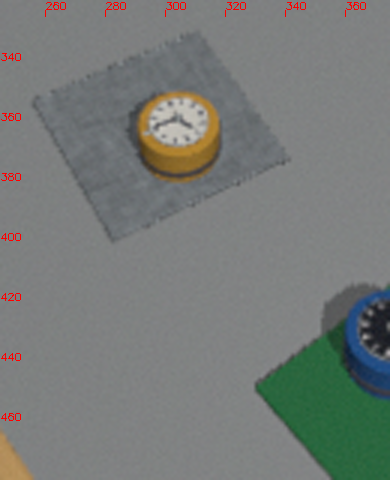

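View pics/c4.png

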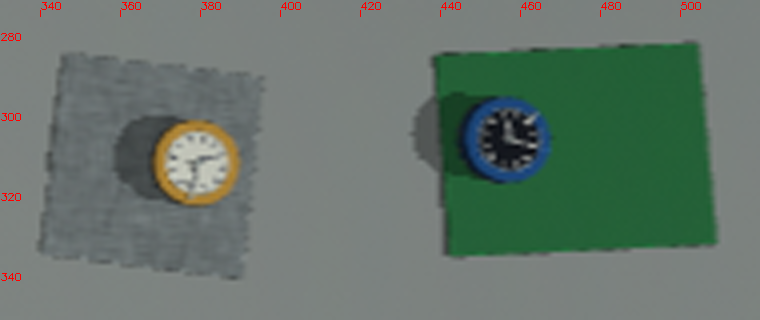

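```bash
cat > fit.py <<'E'
from h import *
s=np.load("s.npy",allow_pickle=True).item();t=np.load("t.npy",allow_pickle=True).item()
F=[(s,(0,0,.078),(323.8,251.2)),(s,(23.6,-15.9,.046),(321.6,253.8)),(s,(23.6,15.9,.046),(311.4,260.4)),
(s,(-65,20,.034),(339.4,283.6)),(s,(-65,-20,.034),(351.4,275.4)),
(t,(23.6,15.9,.046),(289.1,240.9)),(t,(-65,20,.034),(326.4,237.9)),(t,(-65,-20,.034),(324.6,221)),
(t,(-75,50,.012),(333.1,249.3)),(t,(-75,-50,.012),(325.9,210.1)),(t,(0,0,.240),(294.3,217)),
(s,(-75,50,.0),(332.6,303.8)),(s,(115,50,.012),(274.2,262.5))]
def W(q,P):
    c,si=np.cos(q[2]),np.sin(q[2]);x,y=P[0]*1e-3,P[1]*1e-3
    return np.array([q[0]+c*x-si*y,q[1]+si*x+c*y,P[2]])
def res(q,off=True):
    r=[]
    for p,P,uv in F:
        o=q[3:5] if p is s else q[5:7]
        r.append(proj(p,W(q,P))[0]+o-uv)
    return np.array(r)
f=least_squares(lambda q:np.r_[res(q).ravel(),q[3:]*.7],[.6,.2,1.5,0,0,0,0],loss="soft_l1")
if __name__=="__main__":
    print(f.x.round(4)); print(res(f.x).round(1))
    for nm,pts in dict(start=([330+85/1,0],),).items(): pass
    import math
    so,to=f.x[3:5],f.x[5:7]
    # holder rim top centre z=.030 ; finished
    for n,a,b in [("holder",(245+177/3,320+121/3),(330+197/4,270+160/4)),("fin",None,(330+507/4,270+137/4))]:
        if a: print(n,"side",onz(s,a[0]-so[0],a[1]-so[1],.030).round(4))
        if b: print(n,"top",onz(t,b[0]-to[0],b[1]-to[1],.030).round(4))
    g=[onz(t,330+u/4-to[0],270+v/4-to[1],.004) for u,v in [(432,53),(698,41),(717,243),(447,256)]]
    print("green",np.round(g,4),np.mean(g,0).round(4),np.linalg.norm(g[1]-g[0]),np.linalg.norm(g[2]-g[1]))
    g=[onz(t,330+u/4-to[0],270+v/4-to[1],.004) for u,v in [(63,53),(264,77),(243,278),(39,250)]]
    print("grey",np.round(g,4),np.mean(g,0).round(4))
    print("grey side",[onz(s,245+u/3-so[0],320+v/3-so[1],.004).round(4) for u,v in[(33,100),(197,31),(289,159),(112,241)]])
    for n,p,u,v,z in [("loupe",t,369,200,.03),("loupe",s,404,293,.03),("sd",t,417,195,.01),("sd",t,406,248,.01),("gift",t,145,253,.05)]: print(n,onz(p,u,v,z).round(3))
E
python3 fit.py
```

```text
[ 0.6351  0.0994  1.7071  0.4286  0.8329 -0.3058  0.1595]
[[-0.1 -0.7]
 [-0.2  0.1]
 [-0.1  0.1]
 [-0.2  0.5]
 [ 0.5 -0.4]
 [ 0.1  0.1]
 [ 0.5 -0.5]
 [-0.5 -0.1]
 [-0.1  1. ]
 [ 0.2 -0.2]
 [-0.  -0.1]
 [ 0.4  1.3]
 [-0.6 -1.3]]
holder side [ 0.4477 -0.0835  0.03  ]
holder top [ 0.4507 -0.0844  0.03  ]
fin top [ 0.4587 -0.266   0.03  ]
green [[ 0.5103 -0.2312  0.004 ]
 [ 0.513  -0.3917  0.004 ]
 [ 0.3931 -0.3939  0.004 ]
 [ 0.3902 -0.2331  0.004 ]] [ 0.4517 -0.3125  0.004 ] 0.16052581639503746 0.11986177190714425
grey [[ 0.5166 -0.01    0.004 ]
 [ 0.4988 -0.1297  0.004 ]
 [ 0.381  -0.1117  0.004 ]
 [ 0.4009  0.0081  0.004 ]] [ 0.4493 -0.0608  0.004 ]
grey side [array([0.3972, 0.0052, 0.004 ]), array([ 0.5141, -0.0127,  0.004 ]), array([ 0.4962, -0.1317,  0.004 ]), array([ 0.3782, -0.1131,  0.004 ])]
loupe [ 0.712 -0.07   0.03 ]
loupe [ 0.714 -0.072  0.03 ]
sd [ 0.726 -0.19   0.01 ]
sd [ 0.596 -0.157  0.01 ]
gift [0.596 0.453 0.05 ]
```

```bash
cat > m.py <<'E'
from h import *
P=np.array([.6351,.0994]);yaw=1.7071
px=np.array([np.cos(yaw),np.sin(yaw),0]);py=np.array([-np.sin(yaw),np.cos(yaw),0])
def rot(lean,fwd=px):
    a=np.radians(lean);z=np.sin(a)*fwd+np.array([0,0,-np.cos(a)])
    y=np.cross([0,0,1.],fwd)*-1
    return np.c_[np.cross(y,z),y,z]
def nest(x,y,z): return np.r_[P,0]+x*px+y*py+np.array([0,0,z])
def rel(targets):
    o=get_obs();R0=Ro.from_quat(o["tcp_rot"]);p0=o["tool_pos"]
    print("t%.2f"%o["time"],"pos",p0.round(4),"j",o["joints"].round(3),"f",o["contact_force"].round(1),"w%.4f"%o["gripper_width"])
    for p,R in targets:
        d=R0.inv().apply(np.asarray(p)-p0)*100
        r=(R0.inv()*Ro.from_matrix(R)).as_rotvec() if R is not None else np.zeros(3)
        print("  ",d.round(2),r.round(3))
E
python3 - <<'E'
from m import *
R=rot(42)
rel([((.25,.46,.30),None),((.42,.25,.30),None),((.46,.05,.30),rot(20)),((.44,-.17,.20),R)])
E
```

```text
t1.40 pos [0.1437 0.5826 0.2376] j [ 1.244  0.13   1.488  0.     1.523 -0.085] f [ 0.   0.2 -0. ] w0.0932
   [-13.26  -9.35  -6.24] [0. 0. 0.]
   [-34.79 -25.67  -6.24] [0. 0. 0.]
   [-43.47 -44.13  -6.24] [-0.208  0.306  1.18 ]
   [-46.79 -65.97   3.76] [-0.436  0.643  1.136]
```

play_rows:
  moves: "-13.3 -9.4 -6.2 0 0 0.2 1;-13.3 -9.4 -6.2 0 0 0.4 1;-13.3 -9.4 -6.2 0 0 0.5 1;-13.3 -9.4 -6.2 0 0 0.5 1;-13.3 -9.4 -6.2 0 0 0.5 1;-34.8 -25.7 -6.2 0 0 0.9 1;-34.8 -25.7 -6.2 0 0 0.9 1;-34.8 -25.7 -6.2 0 0 0.9 1;-34.8 -25.7 -6.2 0 0 0.9 1;-34.8 -25.7 -6.2 0 0 0.9 1;-34.8 -25.7 -6.2 0 0 0.9 1;-34.8 -25.7 -6.2 0 0 0.9 1;-43.5 -44.1 -6.2 -0.2 0.3 1.18 1;-43.5 -44.1 -6.2 -0.2 0.3 1.18 1;-43.5 -44.1 -6.2 -0.2 0.3 1.18 1;-43.5 -44.1 -6.2 -0.2 0.3 1.18 1;-43.5 -44.1 -6.2 -0.2 0.3 1.18 1;-43.5 -44.1 -6.2 -0.2 0.3 1.18 1"

```text
time: 2.9
tool_pos: [0.4607, 0.0452, 0.2988]
tcp_rot: [0.65, 0.741, 0.11, -0.128]
contact_force: [0.7, -0.3, -0.6]
gripper_width: 0.093
```

```bash
python3 - <<'E'
from m import *
R=rot(42)
rel([((.44,-.20,.20),R)])
E
```

```text
t2.90 pos [0.4607 0.0452 0.2988] j [-0.258 -0.204  1.741  0.317  1.733 -0.358] f [ 0.7 -0.3 -0.6] w0.0930
   [-25.96  -5.24   1.32] [-0.001  0.393 -0.006]
```

play_rows:
  moves: "-26 -5.2 1.3 0 0.39 0 1;-26 -5.2 1.3 0 0.39 0 1;-26 -5.2 1.3 0 0.39 0 1;-26 -5.2 1.3 0 0.39 0 1;-26 -5.2 1.3 0 0.39 0 1;-26 -5.2 1.3 0 0.39 0 1;-26 -5.2 1.3 0 0.39 0 1;-26 -5.2 1.3 0 0.39 0 1"

```text
time: 3.57
tool_pos: [0.4406, -0.1984, 0.1981]
tcp_rot: [0.615, 0.702, 0.234, -0.271]
contact_force: [0.2, -0.5, -0.6]
gripper_width: 0.0931
```

```bash
python3 - <<'E'
from m import *
R=rot(42)
g=np.array([.449,-.084,.0255])
rel([(g-.06*R[:,2],R),(g,R)])
s=read_camera("side");t=read_camera("top")
crop(s,"d1.png",200,280,400,480,3);crop(t,"d2.png",320,240,480,360,4)
E
```

```text
t3.57 pos [ 0.4406 -0.1984  0.1981] j [-0.823  0.338  1.492  0.418  1.917 -0.936] f [ 0.2 -0.5 -0.6] w0.0931
   [-3.18  2.44 14.34] [-0.002  0.001 -0.005]
   [-3.17  2.45 20.34] [-0.002  0.001 -0.005]
```

View pics/d1.png

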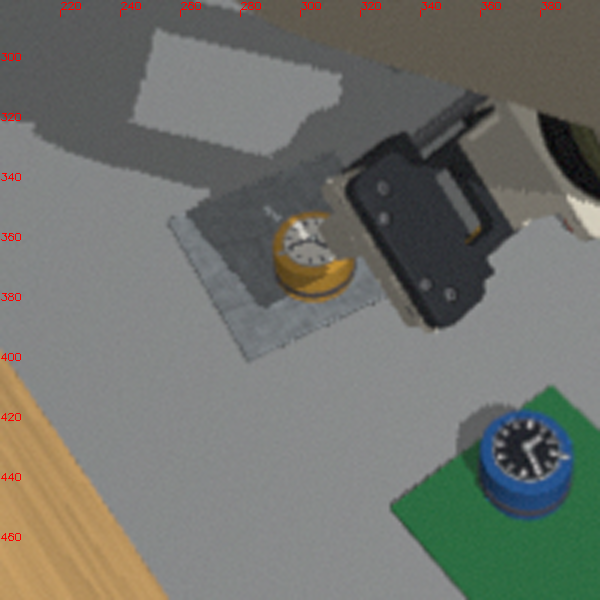

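The gripper, leaning back, sits above and to the right of the holder, which is at about (302,362); the blue watch at (374,436) is well clear.

play_rows:
  moves: "-3.2 2.4 10 0 0 0 1;-3.2 2.4 14.3 0 0 0 1;-3.2 2.4 14.3 0 0 0 1;-3.2 2.4 14.3 0 0 0 1;-3.2 2.4 14.3 0 0 0 1;-3.2 2.4 14.3 0 0 0 1"

```text
time: 4.17
tool_pos: [0.455, -0.1193, 0.0734]
tcp_rot: [0.613, 0.705, 0.233, -0.271]
contact_force: [0.2, -0.1, 1.2]
gripper_width: 0.093
```

```bash
python3 - <<'E'
from m import *
R=rot(42)
g=np.array([.449,-.084,.0255])
rel([(g,R)])
s=read_camera("side");t=read_camera("top")
crop(s,"d3.png",240,300,370,420,5);crop(t,"d4.png",320,260,440,350,6)
E
```

```text
t4.17 pos [ 0.455  -0.1193  0.0734] j [-0.714  0.405  1.661  0.454  1.662 -0.95 ] f [ 0.2 -0.1  1.2] w0.0930
   [-0.53 -0.08  5.96] [-0.005  0.002  0.001]
```

View pics/d3.png

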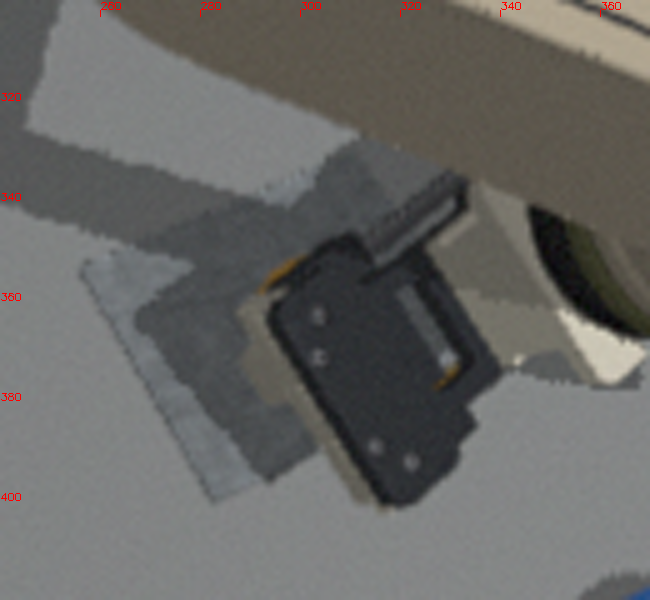

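View pics/d4.png

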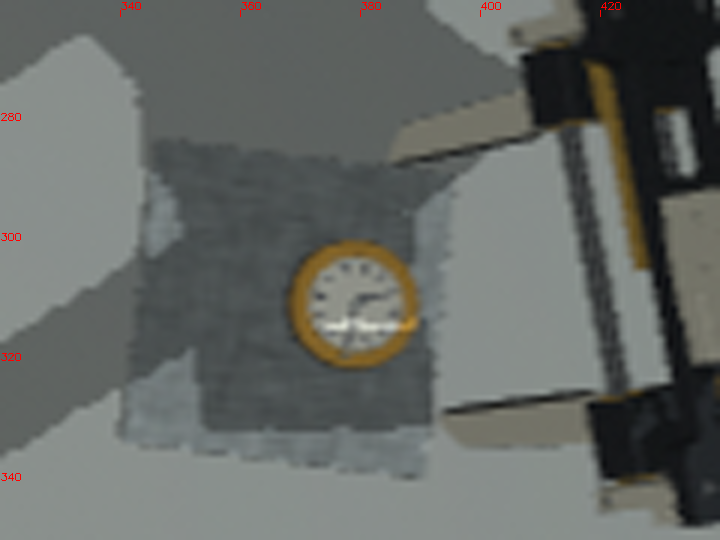

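The jaws straddle the holder, which is at (378,310) in the top view, with clear gaps on both sides.

play_rows:
  moves: "-0.5 -0.1 2 0 0 0 1;-0.5 -0.1 4 0 0 0 1;-0.5 -0.1 5 0 0 0 1;-0.5 -0.1 5.8 0 0 0 1;-0.5 -0.1 5.9 0 0 0 1;-0.5 -0.1 5.9 0 0 0 1;-0.5 -0.1 5.9 0 0 0 1"

```text
time: 4.85
tool_pos: [0.4501, -0.0872, 0.0265]
tcp_rot: [0.614, 0.704, 0.234, -0.269]
contact_force: [0.3, -0.3, 0.0]
gripper_width: 0.0931
```

```bash
python3 - <<'E'
from m import *
R=rot(42)
g=np.array([.449,-.084,.0255])
rel([(g,R)])
t=read_camera("top")
crop(t,"d5.png",320,260,440,350,6)
E
```

```text
t4.85 pos [ 0.4501 -0.0872  0.0265] j [-0.678  0.43   1.732  0.473  1.558 -0.964] f [ 0.3 -0.3  0. ] w0.0931
   [ 0.18 -0.06  0.3 ] [-0.002  0.005 -0.   ]
```

View pics/d5.png

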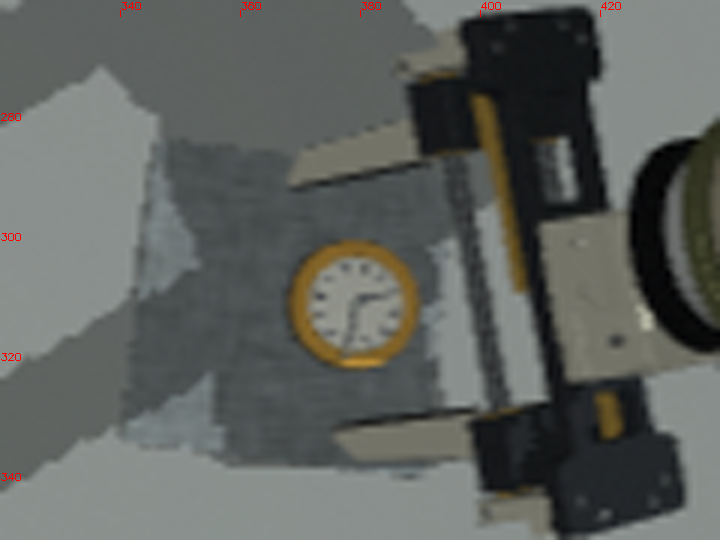

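The holder at (378,311) sits centred between the pads; I'll go 3 mm further and close.

play_rows:
  moves: "0.2 0 0.3 0 0 0 1;0.2 0 0.3 0 0 0 1;0.2 0 0.3 0 0 0 0.6;0.2 0 0.3 0 0 0 0.4;0.2 0 0.3 0 0 0 0.4;0.2 0 0.3 0 0 0 0.4;0.2 0 0.3 0 0 0 0.4;0.2 0 0.3 0 0 0 0.4;0.2 0 0.3 0 0 0 0.4;0.2 0 0.3 0 0 0 0.4"

```text
time: 5.73
tool_pos: [0.4488, -0.0828, 0.0247]
tcp_rot: [0.614, 0.704, 0.233, -0.27]
contact_force: [-0.1, -0.3, -0.0]
gripper_width: 0.0494
```

```bash
python3 - <<'E'
from m import *
rel([])
s=read_camera("side");t=read_camera("top")
crop(s,"d7.png",240,300,370,420,5)
crop(t,"d6.png",320,260,440,350,6)
E
```

```text
t5.73 pos [ 0.4488 -0.0828  0.0247] j [-0.674  0.428  1.74   0.475  1.553 -0.963] f [-0.1 -0.3 -0. ] w0.0494
```

View pics/d6.png

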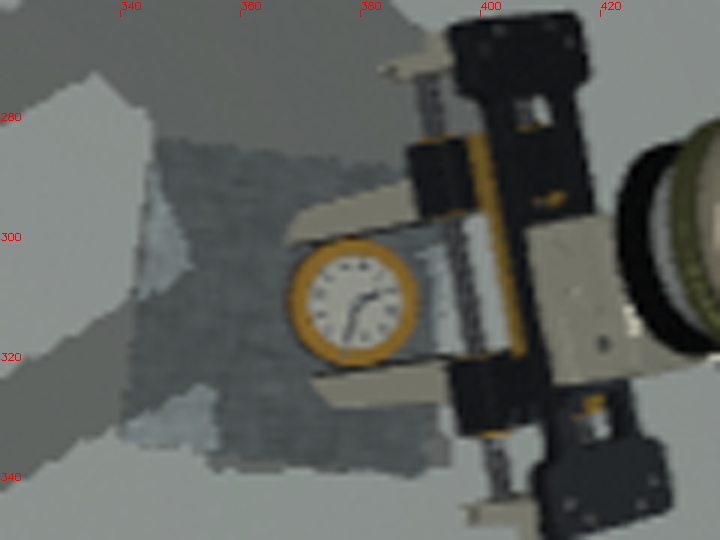

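```bash
python3 - <<'E'
from m import *
R=rot(42);o=get_obs();p=o["tool_pos"]
print(nest(-.13,0,.1))
rel([(p+[0,0,.08],R),(nest(-.13,0,.1),R),(nest(-.13,0,.0597),R)])
E
```

```text
[ 0.65276466 -0.02939425  0.1       ]
t5.83 pos [ 0.4487 -0.0828  0.0247] j [-0.674  0.428  1.74   0.475  1.553 -0.963] f [0.3 0.6 0.5] w0.0493
   [ 5.33 -0.02 -5.96] [-0.003  0.003 -0.001]
   [ 6.92 20.92 -3.99] [-0.003  0.003 -0.001]
   [ 4.24 20.93 -0.99] [-0.003  0.003 -0.001]
```

View pics/d7.png

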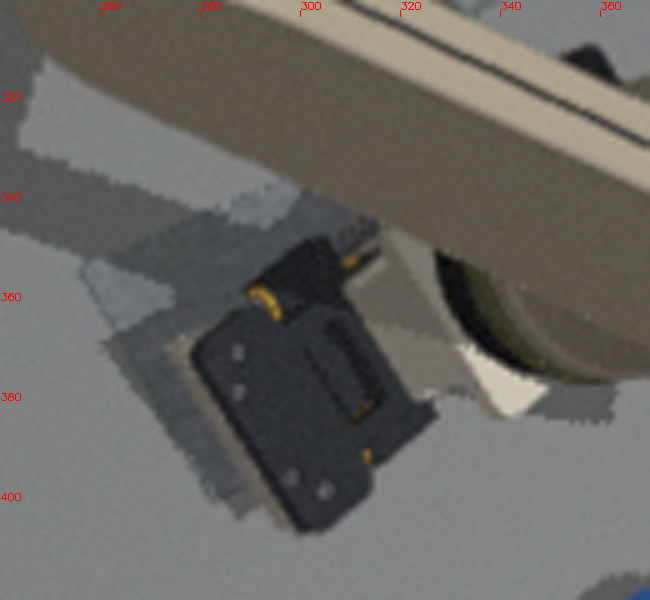

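The jaws are shut on the holder; in this view they hide it. Lifting and carrying it across now.

play_rows:
  moves: "0.67 0 -0.75 0 0 0 0.4;2 0 -2.2 0 0 0 0.4;4 0 -4.5 0 0 0 0.4;5.3 0 -6 0 0 0 0.4;5.5 2 -5.8 0 0 0 0.4;5.7 4.5 -5.6 0 0 0 0.4;6 7.5 -5.3 0 0 0 0.4;6.2 10.5 -5 0 0 0 0.4;6.4 13.5 -4.7 0 0 0 0.4;6.6 16.5 -4.4 0 0 0 0.4;6.8 19 -4.1 0 0 0 0.4;6.9 20.9 -4 0 0 0 0.4;6.9 20.9 -4 0 0 0 0.4;6.9 20.9 -4 0 0 0 0.4"

```text
time: 7.0
tool_pos: [0.6527, -0.0291, 0.0999]
tcp_rot: [0.614, 0.704, 0.233, -0.27]
contact_force: [-0.9, -0.3, -2.6]
gripper_width: 0.0495
```

```bash
python3 - <<'E'
from m import *
R=rot(42)
rel([(nest(-.13,0,.0597),R),(nest(-.06,0,.0597),R)])
s=read_camera("side");t=read_camera("top")
crop(s,"e7.png",240,180,400,340,4)
crop(t,"e6.png",235,170,375,290,5)
E
```

```text
t7.00 pos [ 0.6527 -0.0291  0.0999] j [-0.439  0.677  1.225  0.595  1.674 -0.648] f [-0.9 -0.3 -2.6] w0.0495
   [-2.7   0.01  2.98] [-0.004  0.003 -0.   ]
   [2.52 0.03 7.64] [-0.004  0.003 -0.   ]
```

View pics/e6.png

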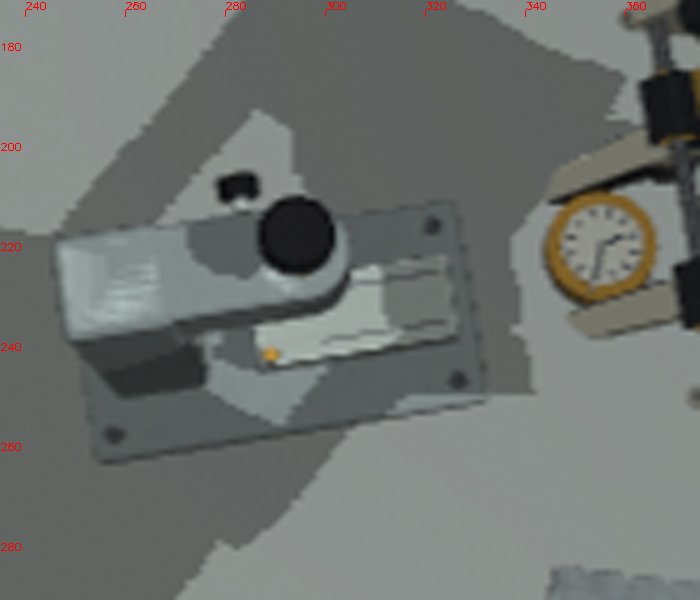

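View pics/e7.png

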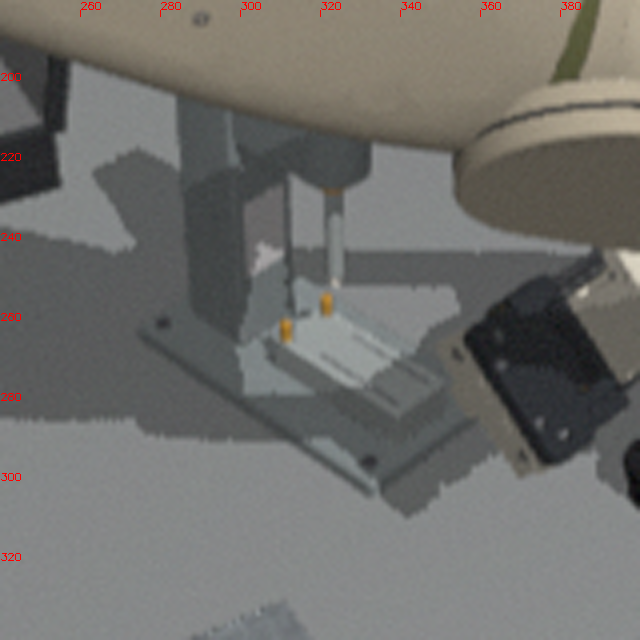

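The holder is held level, at about (355,219) in the top view, in front of the stage, and is still upright. I'll check its position in the press frame.

```bash
python3 - <<'E'
from m import *
t=np.load("t.npy",allow_pickle=True).item()
o=get_obs()
for nm,X in [("hold",onz(t,355.4+.31,219.2-.16,o["tool_pos"][2]-.0207+.026)),("tcp",o["tool_pos"])]:
    d=X-np.r_[P,0]; print(nm,X.round(4),"press",(d@px).round(4),(d@py).round(4))
E
```

```text
hold [ 0.6525 -0.0309  0.1051] press -0.1314 0.0004
tcp [ 0.6518 -0.0298  0.0998] press -0.1303 0.001
```

play_rows:
  moves: "-1.5 0 1.6 0 0 0 0.4;-2.7 0 3 0 0 0 0.4;-2 0 3.6 0 0 0 0.4;-0.5 0 5 0 0 0 0.4;1 0 6.3 0 0 0 0.4;2 0 7.2 0 0 0 0.4;2.5 0 7.6 0 0 0 0.4;2.5 0 7.6 0 0 0 0.4;2.5 0 7.6 0 0 0 0.4"

```text
time: 7.85
tool_pos: [0.6429, 0.0389, 0.0603]
tcp_rot: [0.614, 0.704, 0.233, -0.27]
contact_force: [-0.5, -0.7, -1.9]
gripper_width: 0.0494
```

```bash
python3 - <<'E'
from m import *
R=rot(42)
rel([(nest(-.06,0,.0597),R),(nest(-.02,0,.0597),R)])
s=read_camera("side");t=read_camera("top")
crop(s,"f7.png",240,180,400,340,4)
crop(t,"f6.png",235,170,375,290,5)
E
```

```text
t7.85 pos [0.6429 0.0389 0.0603] j [-0.357  0.652  1.343  0.626  1.554 -0.638] f [-0.5 -0.7 -1.9] w0.0494
   [0.03 0.05 0.11] [-0.003  0.004 -0.   ]
   [3.01 0.05 2.77] [-0.003  0.004 -0.   ]
```

View pics/f6.png

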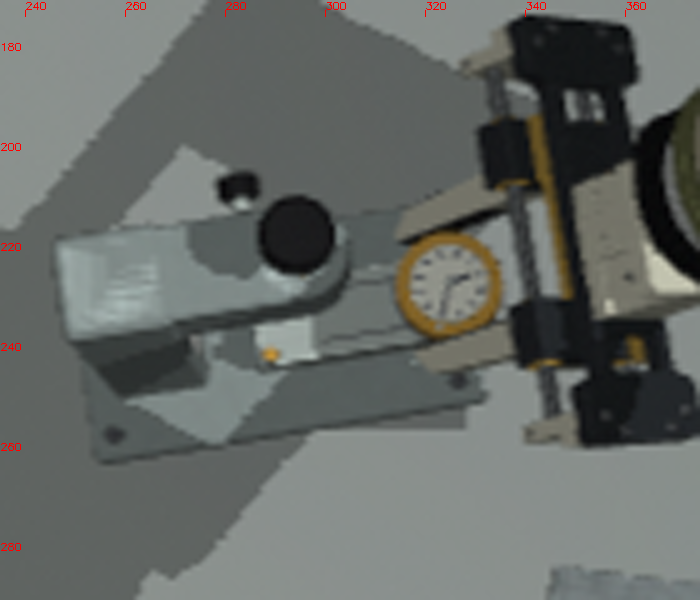

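View pics/f7.png

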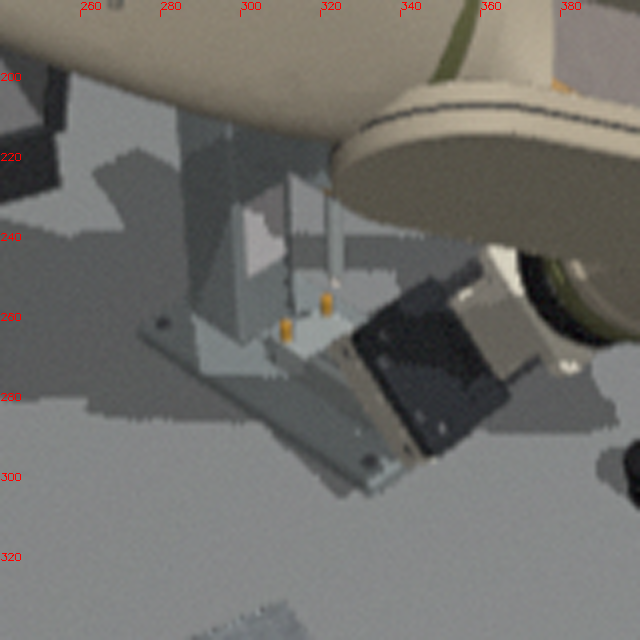

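The holder is over the front of the stage at (325,227) in the top view, and in the side view the gripper is clear of the head and pins.

play_rows:
  moves: "0.6 0 0.8 0 0 0 0.4;1.5 0 1.7 0 0 0 0.4;2.2 0 2.4 0 0 0 0.4;2.7 0 2.9 0 0 0 0.4;2.9 0 3.1 0 0 0 0.4;2.9 0 3.1 0 0 0 0.4;2.9 0 3.1 0 0 0 0.4"

```text
time: 8.53
tool_pos: [0.6372, 0.0811, 0.0563]
tcp_rot: [0.614, 0.704, 0.233, -0.27]
contact_force: [0.4, -0.4, -1.5]
gripper_width: 0.0493
```

```bash
python3 - <<'E'
from m import *
R=rot(42)
print(nest(-.012,0,.0547))
rel([(nest(-.012,0,.0547),R),(nest(.001,0,.0547),R)])
s=read_camera("side");t=read_camera("top")
crop(s,"g7.png",240,180,400,340,4)
crop(t,"g6.png",235,170,375,290,5)
E
```

```text
[0.63673058 0.0875113  0.0547    ]
t8.53 pos [0.6372 0.0811 0.0563] j [-0.302  0.62   1.399  0.648  1.506 -0.612] f [ 0.4 -0.4 -1.5] w0.0493
   [0.37 0.04 0.54] [-0.003  0.004 -0.   ]
   [1.34 0.05 1.41] [-0.003  0.004 -0.   ]
```

View pics/g7.png

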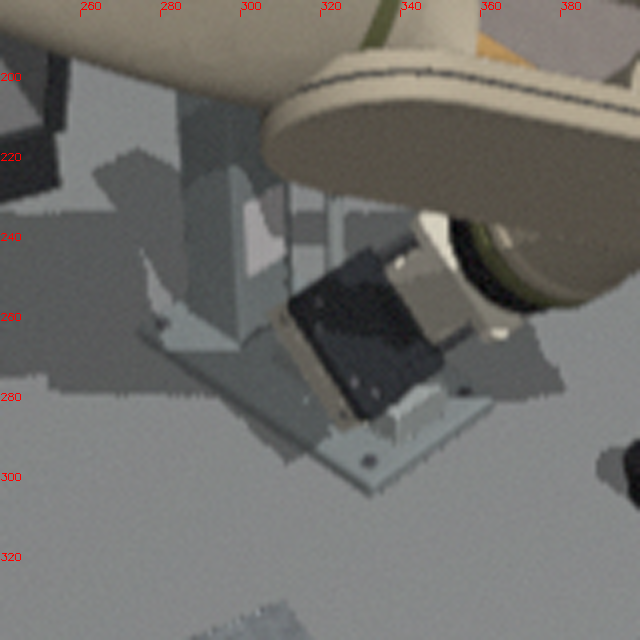

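play_rows:
  moves: "-0.07 0 0.08 0 0 0 0.4;-0.12 0 0.13 0 0 0 0.4;-0.12 0 0.13 0 0 0 0.4;-0.12 0 0.13 0 0 0 0.4"

```text
time: 8.97
tool_pos: [0.6375, 0.0804, 0.0547]
tcp_rot: [0.614, 0.704, 0.234, -0.27]
contact_force: [-1.5, -1.6, 0.7]
gripper_width: 0.0495
```

```bash
python3 - <<'E'
from m import *
R=rot(42)
rel([(nest(-.01,0,.0547),R),(nest(.001,0,.0547),R)])
E
```

```text
t8.97 pos [0.6375 0.0804 0.0547] j [-0.303  0.622  1.398  0.648  1.504 -0.614] f [-1.5 -1.6  0.7] w0.0495
   [0.68 0.02 0.61] [-0.002  0.003 -0.001]
   [1.5  0.02 1.34] [-0.002  0.003 -0.001]
```

Contact with the stage: the vertical force went from -1.5 N to +0.7 N. Sliding in toward the pins.

play_rows:
  moves: "0.35 0 0.3 0 0 0 0.4;0.7 0 0.62 0 0 0 0.4;1 0 0.9 0 0 0 0.4;1.2 0 1.08 0 0 0 0.4;1.3 0 1.17 0 0 0 0.4;1.4 0 1.26 0 0 0 0.4;1.4 0 1.26 0 0 0 0.4"

```text
time: 9.55
tool_pos: [0.6348, 0.0999, 0.0547]
tcp_rot: [0.614, 0.704, 0.234, -0.27]
contact_force: [0.0, 0.7, 2.1]
gripper_width: 0.0497
```

```bash
python3 - <<'E'
from m import *
R=rot(42)
rel([(nest(.0,0,.0547),R),(nest(.001,0,.0547),R)])
f=get_obs()["contact_force"];print(f@px,f@py)
E
```

```text
t9.55 pos [0.6348 0.0999 0.0547] j [-0.277  0.607  1.42   0.659  1.484 -0.6  ] f [0.  0.7 2.1] w0.0497
   [-0.04  0.03 -0.04] [-0.003  0.003 -0.   ]
   [0.03 0.03 0.03] [-0.003  0.003 -0.   ]
0.6528170017703976 -0.09301058976590888
```

play_rows:
  moves: "0.07 0 0.07 0 0 0 0.4;0.11 0 0.1 0 0 0 0.4;0.15 0 0.13 0 0 0 0.4;0.15 0 0.13 0 0 0 0.4"

```text
time: 9.88
tool_pos: [0.6348, 0.1009, 0.0547]
tcp_rot: [0.614, 0.704, 0.234, -0.269]
contact_force: [0.8, -4.5, 5.1]
gripper_width: 0.0495
```

```bash
python3 - <<'E'
from m import *
R=rot(42)
rel([(nest(.0,0,.0547),R)])
f=get_obs()["contact_force"];print(f@px,f@py)
s=read_camera("side");t=read_camera("top")
crop(s,"i7.png",270,200,370,300,6)
crop(t,"i6.png",255,190,345,260,8)
E
```

```text
t9.88 pos [0.6348 0.1009 0.0547] j [-0.275  0.606  1.422  0.659  1.482 -0.598] f [ 0.8 -4.5  5.1] w0.0495
   [-0.11  0.01 -0.1 ] [-0.002  0.004 -0.001]
-4.604309523560838 -0.12806793371444997
```

View pics/i6.png

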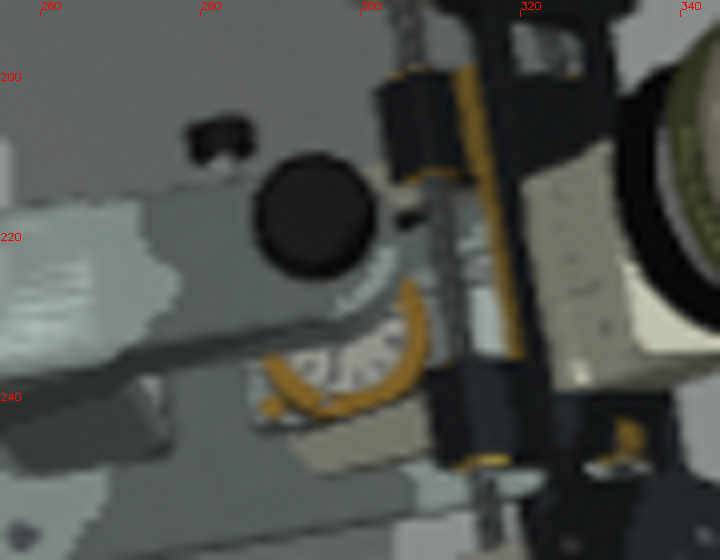

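The holder's edge meets the brass pin near (289,241), with -4.6 N along the press axis. A little more push to seat it on both pins.

play_rows:
  moves: "0.07 0 0.06 0 0 0 0.4;0.15 0 0.13 0 0 0 0.4;0.22 0 0.2 0 0 0 0.4;0.22 0 0.2 0 0 0 0.4;0.22 0 0.2 0 0 0 0.4"

```text
time: 10.4
tool_pos: [0.6349, 0.1014, 0.0548]
tcp_rot: [0.615, 0.704, 0.233, -0.268]
contact_force: [-1.8, -15.2, 8.6]
gripper_width: 0.0493
```

```bash
python3 - <<'E'
from m import *
R=rot(42)
rel([(nest(.0,0,.0547),R)])
o=get_obs()
f=o["contact_force"];print(f@px,f@py,o["wrist_torque"])
E
```

```text
t10.40 pos [0.6349 0.1014 0.0548] j [-0.274  0.603  1.424  0.657  1.479 -0.596] f [ -1.8 -15.2   8.6] w0.0493
   [-0.16 -0.   -0.13] [-0.001  0.007 -0.001]
-14.867941547837736 3.823307618701792 [-1.6168277   0.40725016  0.5829761 ]
```

play_rows:
  moves: "-0.15 0 -0.13 0 0 0 0.4;-0.2 0 -0.18 0 0 0 0.4;-0.2 0 -0.18 0 0 0 0.6;-0.2 0 -0.18 0 0 0 0.8;-0.2 0 -0.18 0 0 0 0.9;-0.2 0 -0.18 0 0 0 0.9;-0.2 0 -0.18 0 0 0 0.9;-0.2 0 -0.18 0 0 0 0.9"

```text
time: 11.07
tool_pos: [0.6341, 0.102, 0.0541]
tcp_rot: [0.614, 0.704, 0.233, -0.27]
contact_force: [0.3, -0.1, 0.6]
gripper_width: 0.0823
```

```bash
python3 - <<'E'
from m import *
R=rot(42)
p=get_obs()["tool_pos"]
rel([(p-.15*px,R)])
s=read_camera("side");t=read_camera("top")
crop(s,"j7.png",270,200,370,300,6)
crop(t,"j6.png",255,190,345,260,8)
E
```

```text
t11.07 pos [0.6341 0.102  0.0541] j [-0.274  0.606  1.423  0.659  1.482 -0.598] f [ 0.3 -0.1  0.6] w0.0823
   [-11.18  -0.02 -10.  ] [-0.003  0.003 -0.001]
```

View pics/j6.png

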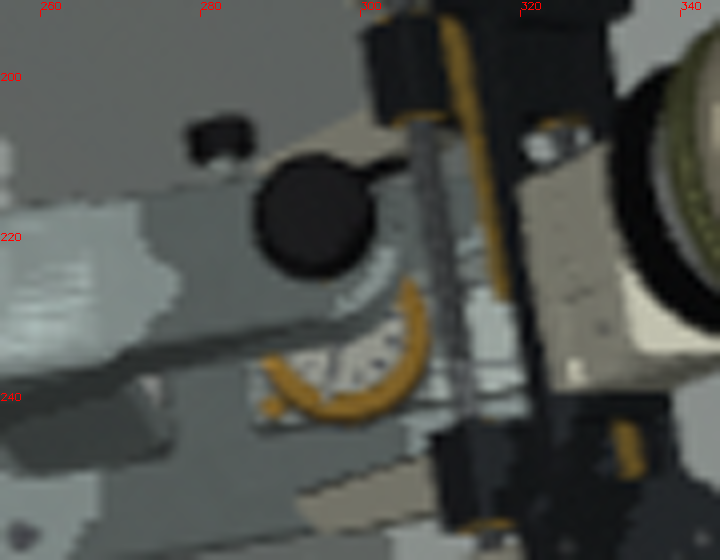

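The jaws are open and clear, with the holder still against the pin at (289,241). Backing out, then rising.

play_rows:
  moves: "-0.75 0 -0.67 0 0 0 0.9;-2.2 0 -2 0 0 0 0.9;-4.5 0 -4 0 0 0 0.9;-5.5 0 -6.5 0 0 0 0.9;-6 0 -9 0 0 0 0.9;-6.5 0 -12 0 0 0 0.9;-7.2 0 -14.5 0 0 0 0.9;-7.2 0 -14.5 0 0 0 0.9"

```text
time: 11.83
tool_pos: [0.6574, -0.053, 0.1183]
tcp_rot: [0.615, 0.704, 0.235, -0.266]
contact_force: [1.3, -0.4, 1.0]
gripper_width: 0.0833
```

```bash
python3 - <<'E'
from m import *
rel([])
s=read_camera("side");t=read_camera("top")
crop(s,"k7.png",270,200,370,300,6)
crop(t,"k6.png",255,190,345,260,8)
E
```

```text
t11.83 pos [ 0.6574 -0.053   0.1183] j [-0.466  0.681  1.182  0.588  1.712 -0.647] f [ 1.3 -0.4  1. ] w0.0833
```

View pics/k7.png

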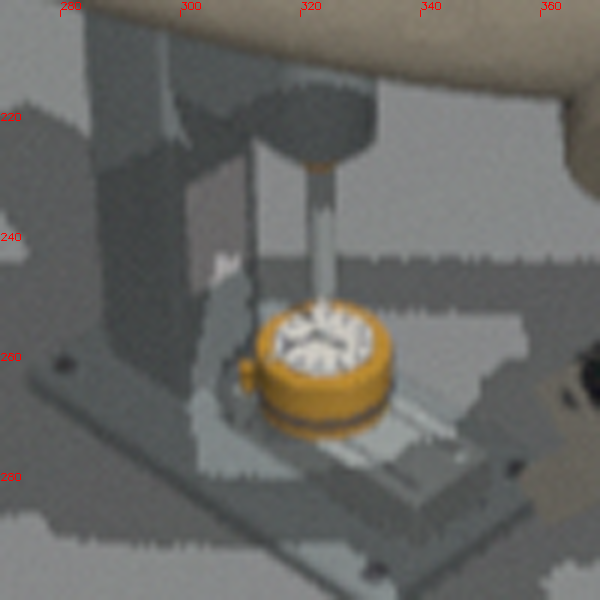

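View pics/k6.png

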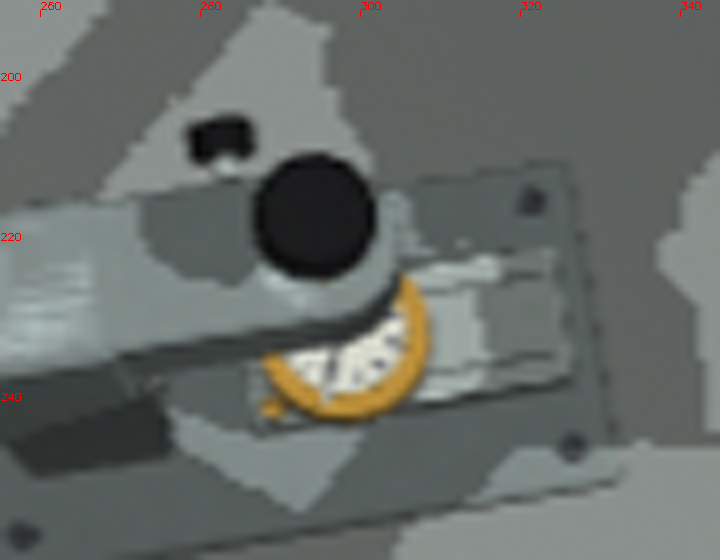

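```bash
python3 - <<'E'
from m import *
from fit import f
q=f.x
s=read_camera("side");t=read_camera("top")
th=np.linspace(0,2*np.pi,200)
for p,o,nm,box in((s,q[3:5],"side",(300,245,345,280)),(t,q[5:7],"top",(285,220,312,250))):
    pts=np.concatenate([np.c_[P[0]+.025*np.cos(th),P[1]+.025*np.sin(th),0*th+z] for z in(.034,.06)])
    uv=proj(p,pts)+o
    print(nm,"model L R T B",uv[:,0].min().round(1),uv[:,0].max().round(1),uv[:,1].min().round(1),uv[:,1].max().round(1))
    m=comps(p,lambda h,i:((h[...,0]>8)&(h[...,0]<30)&(h[...,1]>110)&(h[...,2]>60)).astype(np.uint8),box)
    ys,xs=np.nonzero(m);print("seen",xs.min(),xs.max()+1,ys.min(),ys.max()+1)
    im=cv2.resize(p["img"][box[1]-30:box[3]+30,box[0]-30:box[2]+30,::-1],None,fx=7,fy=7,interpolation=cv2.INTER_CUBIC)
    for a in uv: cv2.circle(im,tuple(int(x) for x in ((a+.5-[box[0]-30,box[1]-30])*7)),1,(255,0,255),-1)
    cv2.imwrite(f"pics/fit_{nm}.png",im)
E
```

```text
side model L R T B 312.5 335.3 249.8 273.4
seen 310 335 250 273
top model L R T B 287.1 309.0 221.1 244.0
seen 288 309 225 243
```

View pics/fit_side.png

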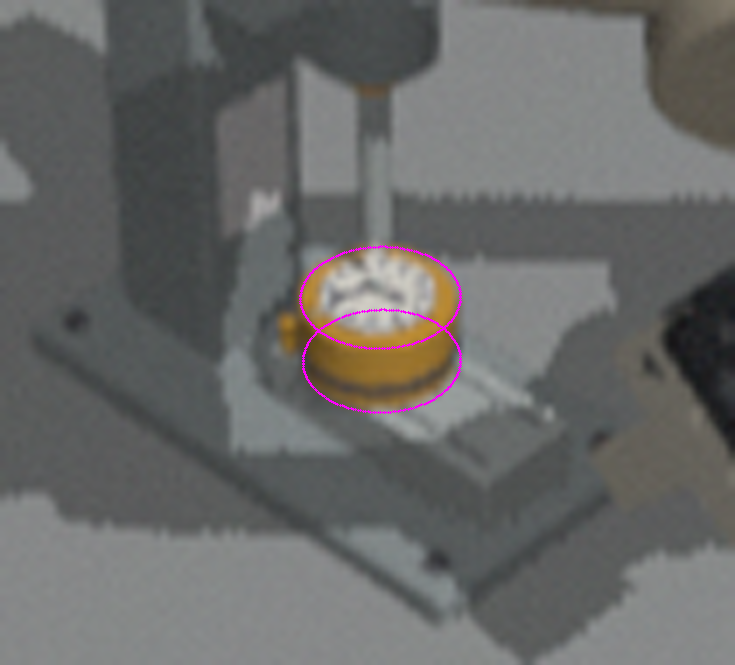

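View pics/fit_top.png

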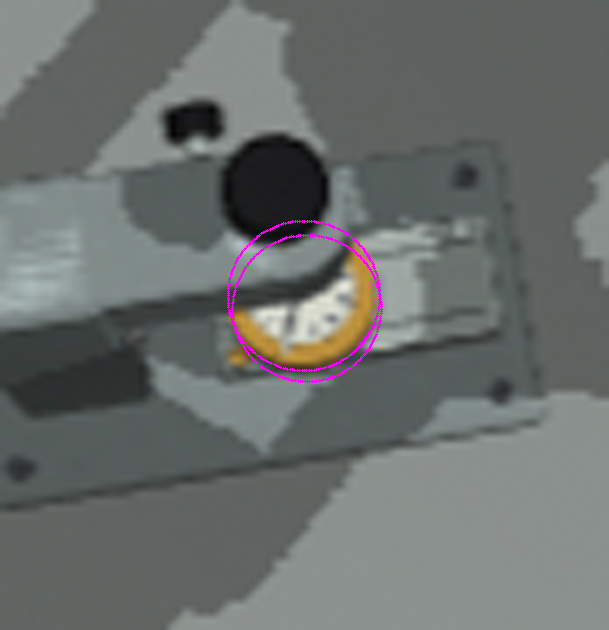

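The outline model at the nest agrees with the seen holder to about 1 px (2 mm) in both views. The push forces also suggest both pins are touched. To be sure, I'll nudge it in from behind with closed fingers.

```bash
python3 - <<'E'
from m import *
R=rot(42)
rel([(nest(-.1,0.0,.057),R),(nest(-.055,0,.057),R),(nest(-.04,0,.057),R)])
E
```

```text
t12.03 pos [ 0.6545 -0.0466  0.1134] j [-0.459  0.683  1.191  0.589  1.709 -0.647] f [-0.2 -0.1 -0.5] w0.0841
   [-0.24  0.1   7.36] [-0.004  0.002 -0.002]
   [ 3.11  0.1  10.36] [-0.004  0.002 -0.002]
   [ 4.23  0.1  11.36] [-0.004  0.002 -0.002]
```

play_rows:
  moves: "0 0.1 0 0 0 0 0;0 0.1 0 0 0 0 0;0 0.1 0 0 0 0 0;0 0.1 0 0 0 0 0;-0.2 0.1 3 0 0 0 0;-0.2 0.1 6 0 0 0 0;-0.2 0.1 7.4 0 0 0 0;0.7 0.1 8.2 0 0 0 0;2 0.1 9.4 0 0 0 0;2.8 0.1 10.1 0 0 0 0;3.1 0.1 10.4 0 0 0 0;3.1 0.1 10.4 0 0 0 0"

```text
time: 13.03
tool_pos: [0.6436, 0.0453, 0.0587]
tcp_rot: [0.613, 0.705, 0.234, -0.269]
contact_force: [0.3, 0.4, -0.3]
gripper_width: 0.0085
```

```bash
python3 - <<'E'
from m import *
R=rot(42)
rel([(nest(-.043,0,.057),R),(nest(-.04,0,.057),R)])
s=read_camera("side");t=read_camera("top")
crop(s,"l7.png",270,200,370,300,6)
crop(t,"l6.png",255,190,345,260,8)
E
```

```text
t13.03 pos [0.6436 0.0453 0.0587] j [-0.348  0.651  1.348  0.629  1.546 -0.635] f [ 0.3  0.4 -0.3] w0.0085
   [ 0.76 -0.1   0.91] [-0.003  0.004  0.001]
   [ 0.98 -0.1   1.11] [-0.003  0.004  0.001]
```

View pics/l7.png

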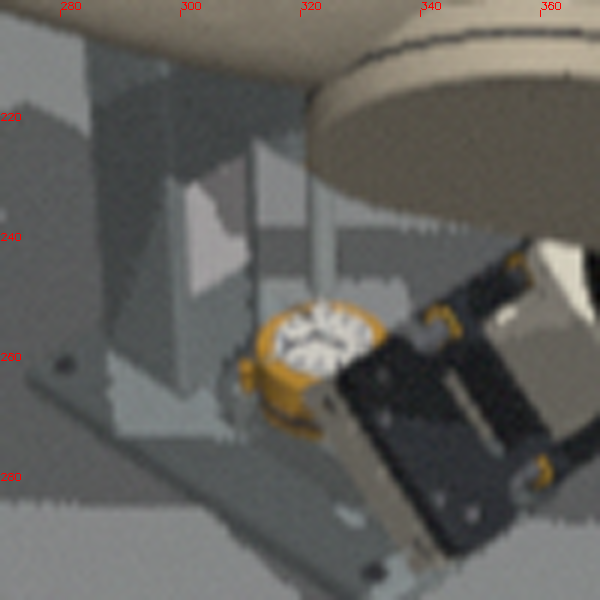

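View pics/l6.png

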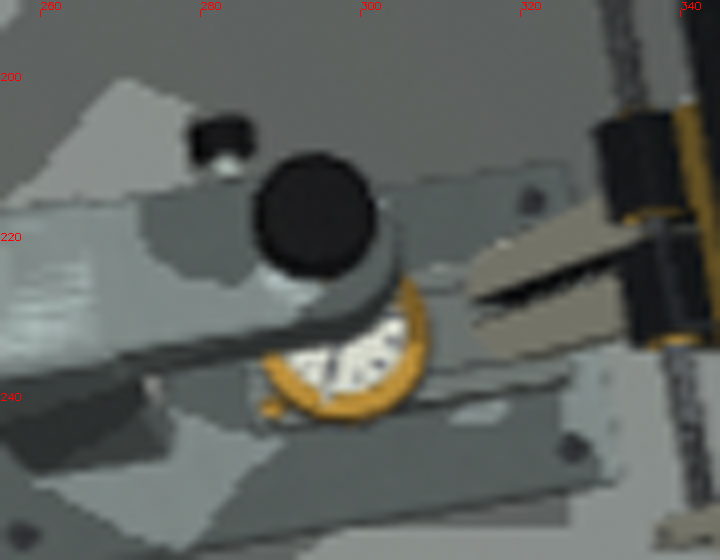

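The closed fingertips at (313,226) are about 11 mm behind the holder, on the press axis.

play_rows:
  moves: "0.3 -0.1 0.4 0 0 0 0;0.6 -0.1 0.7 0 0 0 0;0.75 -0.1 0.9 0 0 0 0;0.9 -0.1 1 0 0 0 0;1 -0.1 1.1 0 0 0 0;1.1 -0.1 1.2 0 0 0 0;1.1 -0.1 1.2 0 0 0 0"

```text
time: 13.72
tool_pos: [0.6408, 0.0579, 0.056]
tcp_rot: [0.615, 0.704, 0.233, -0.268]
contact_force: [-0.7, -12.1, 0.6]
gripper_width: 0.0003
```

```bash
python3 - <<'E'
from m import *
R=rot(42)
o=get_obs();f=o["contact_force"];print(f@px,f@py)
d=o["tool_pos"]-np.r_[P,0];print(d@px,d@py)
rel([(nest(-.03,0,.0565),R)])
E
```

```text
-11.887339539695141 2.30115662585951
-0.041873338495276975 -1.6625146545582012e-05
t13.72 pos [0.6408 0.0579 0.056 ] j [-0.332  0.637  1.372  0.634  1.525 -0.627] f [ -0.7 -12.1   0.6] w0.0003
   [ 0.92 -0.    0.75] [-0.001  0.007 -0.001]
```

```bash
python3 - <<'E'
from m import *
R=rot(42)
rel([(nest(-.1,0,.056),R),(nest(-.14,0,.2),rot(20)),(nest(-.12,0,.31),rot(0)),(nest(0,0,.29),rot(0))])
E
```

```text
t13.72 pos [0.6408 0.0579 0.056 ] j [-0.332  0.637  1.372  0.634  1.525 -0.627] f [ -0.7 -12.1   0.6] w0.0003
   [-4.35  0.   -3.86] [-0.001  0.007 -0.001]
   [  2.21  -0.02 -17.28] [-0.001 -0.377 -0.001]
   [ 11.01  -0.04 -24.19] [-0.001 -0.726 -0.001]
   [ 18.66  -0.04 -14.73] [-0.001 -0.726 -0.001]
```

play_rows:
  moves: "-0.8 0 -0.7 0 0 0 0;-2.4 0 -2.1 0 0 0 0;-4.4 0 -3.9 0 0 0 0;-3 0 -7 0 -0.05 0 0;-1 0 -11 0 -0.15 0 0;0.8 0 -14.5 0 -0.25 0 0;2.2 0 -17.3 0 -0.38 0 0;4.5 0 -19.5 0 -0.48 0 0;7.5 0 -21.5 0 -0.58 0 0;10 0 -23.5 0 -0.68 0 0;11 0 -24.2 0 -0.73 0 0;11 0 -24.2 0 -0.73 0 0;12.8 0 -22 0 -0.73 0 0;14.7 0 -19.6 0 -0.73 0 0;16.6 0 -17.3 0 -0.73 0 0;18.7 0 -14.7 0 -0.73 0 0;18.7 0 -14.7 0 -0.73 0 0;18.7 0 -14.7 0 -0.73 0 0"

```text
time: 15.22
tool_pos: [0.6338, 0.1022, 0.2871]
tcp_rot: [0.656, 0.755, -0.002, -0.003]
contact_force: [1.0, -0.1, -0.1]
gripper_width: 0.0005
```

```bash
python3 - <<'E'
from m import *
rel([(nest(0,0,.262),rot(0)),(nest(0,0,.245),rot(0))])
s=read_camera("side");t=read_camera("top")
crop(s,"n7.png",260,150,380,280,5)
crop(t,"n6.png",235,150,375,290,4)
E
```

```text
t15.22 pos [0.6338 0.1022 0.2871] j [ 7.900e-02  2.370e-01  1.279e+00  1.000e-03  1.633e+00 -6.000e-02] f [ 1.  -0.1 -0.1] w0.0005
   [-0.3   0.11  2.51] [-0.008 -0.002  0.003]
   [-0.3   0.12  4.21] [-0.008 -0.002  0.003]
```

View pics/n7.png

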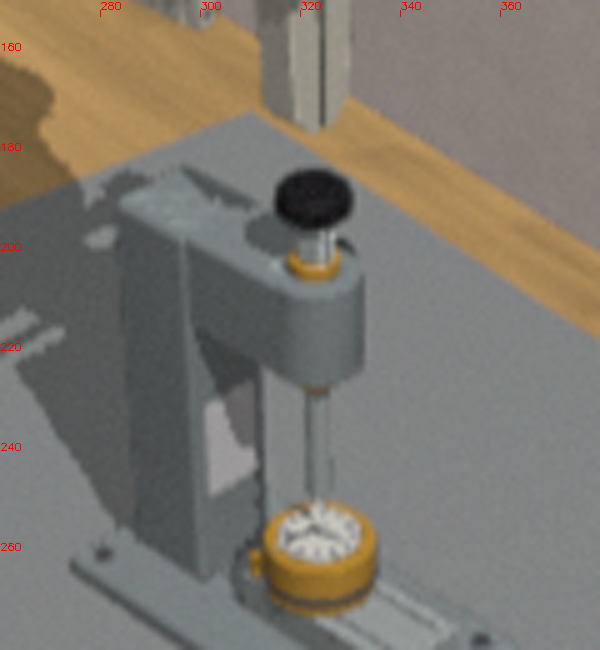

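View pics/n6.png

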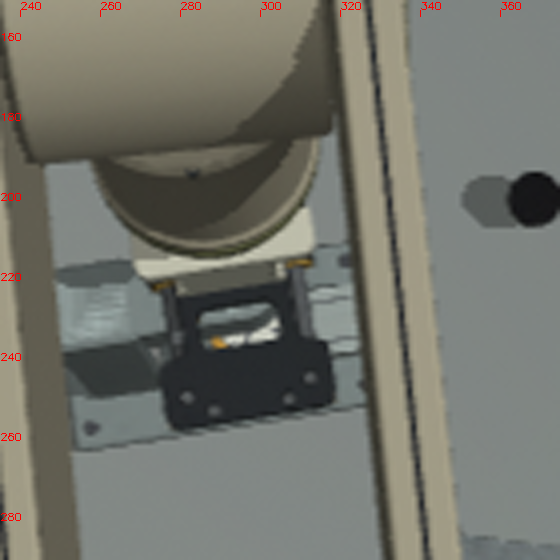

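The fingertips at (320,175) sit straight above the knob at (321,190), and the holder at (322,258) is under the spindle.

play_rows:
  moves: "-0.3 0.1 1.2 0 0 0 0;-0.3 0.1 2.2 0 0 0 0;-0.3 0.1 2.6 0 0 0 0;-0.3 0.1 2.9 0 0 0 0;-0.3 0.1 3.2 0 0 0 0;-0.3 0.1 3.2 0 0 0 0"

```text
time: 15.82
tool_pos: [0.6362, 0.0982, 0.2577]
tcp_rot: [0.657, 0.754, -0.001, -0.001]
contact_force: [-1.2, -1.5, 2.1]
gripper_width: 0.0003
```

```bash
python3 - <<'E'
from m import *
rel([(nest(0,0,.245),rot(0))])
s=read_camera("side")
crop(s,"o7.png",260,150,380,280,5)
E
```

```text
t15.82 pos [0.6362 0.0982 0.2577] j [ 7.400e-02  2.440e-01  1.324e+00 -1.000e-03  1.577e+00 -6.300e-02] f [-1.2 -1.5  2.1] w0.0003
   [ 0.13 -0.08  1.27] [-0.003  0.001  0.001]
```

View pics/o7.png

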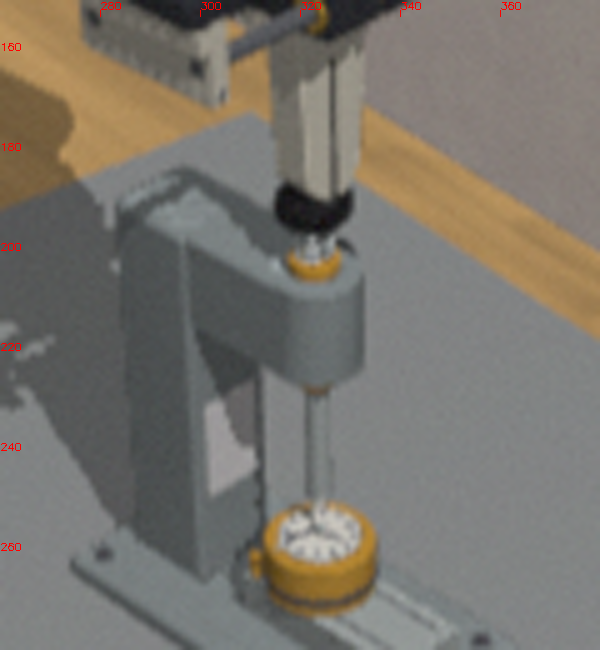

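Contact with the knob at about 2 N. Pressing down now.

play_rows:
  moves: "0 0 0.3 0 0 0 0;0 0 0.6 0 0 0 0;0 0 0.9 0 0 0 0;0 0 1.1 0 0 0 0;0 0 1.25 0 0 0 0;0 0 1.35 0 0 0 0;0 0 1.4 0 0 0 0;0 0 1.4 0 0 0 0"

```text
time: 16.53
tool_pos: [0.6368, 0.0987, 0.2459]
tcp_rot: [0.657, 0.754, -0.0, 0.0]
contact_force: [-2.0, -1.6, 10.6]
gripper_width: 0.0005
```

```bash
python3 - <<'E'
from m import *
rel([(nest(0,0,.245),rot(0))])
E
```

```text
t16.53 pos [0.6368 0.0987 0.2459] j [ 7.400e-02  2.470e-01  1.342e+00 -1.000e-03  1.553e+00 -6.300e-02] f [-2.  -1.6 10.6] w0.0005
   [ 0.1  -0.16  0.09] [-0.     0.001  0.001]
```

play_rows:
  moves: "0 0 0.1 0 0 0 0;0 0 0.2 0 0 0 0;0 0 0.3 0 0 0 0;0 0 0.3 0 0 0 0;0 0 0.3 0 0 0 0"

```text
time: 16.95
tool_pos: [0.6369, 0.0987, 0.2452]
tcp_rot: [0.657, 0.754, 0.0, 0.001]
contact_force: [-7.5, -2.0, 20.2]
gripper_width: 0.0006
```

```bash
python3 - <<'E'
from m import *
rel([(nest(0,0,.245),rot(0))])
s=read_camera("side")
crop(s,"q7.png",260,150,380,280,5)
E
```

```text
t16.95 pos [0.6369 0.0987 0.2452] j [ 7.500e-02  2.460e-01  1.344e+00 -1.000e-03  1.550e+00 -6.300e-02] f [-7.5 -2.  20.2] w0.0006
   [ 0.1  -0.17  0.02] [0.001 0.001 0.001]
```

View pics/q7.png

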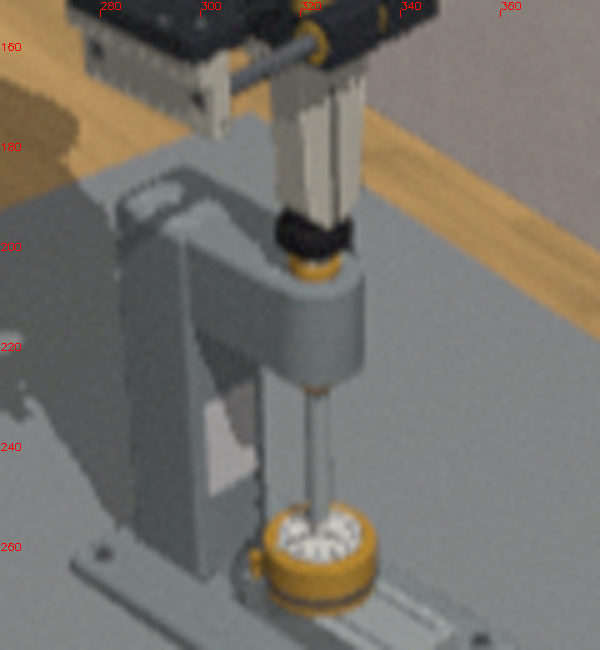

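The knob is fully down at (321,198) and the spindle is on the boss at (321,254). The force has risen to 20 N, and the height matches 14 mm of travel. Holding it, then releasing.

play_rows:
  moves: "0 0 0.1 0 0 0 0;0 0 0.1 0 0 0 0;0 0 0.1 0 0 0 0;0 0 0.1 0 0 0 0;0 0 0.1 0 0 0 0;0 0 0.1 0 0 0 0;0 0 -0.4 0 0 0 0;0 0 -0.9 0 0 0 0;0 0 -1.4 0 0 0 0;0 0 -1.9 0 0 0 0;0 0 -3 0 0 0 0;0 0 -5 0 0 0 0;0 0 -6.5 0 0 0 0;0 0 -6.5 0 0 0 0"

```text
time: 18.17
tool_pos: [0.6375, 0.099, 0.3102]
tcp_rot: [0.657, 0.754, 0.001, 0.001]
contact_force: [0.4, 0.4, 0.7]
gripper_width: 0.0005
```

```bash
python3 - <<'E'
from m import *
rel([(nest(-.12,0,.31),rot(0)),(nest(-.14,0,.2),rot(20)),(nest(-.1,0,.0545),rot(42))])
s=read_camera("side")
crop(s,"r7.png",260,150,380,280,5)
E
```

```text
t18.17 pos [0.6375 0.099  0.3102] j [ 0.075  0.234  1.241 -0.     1.665 -0.063] f [0.4 0.4 0.7] w0.0005
   [-11.93  -0.25   0.02] [0.002 0.    0.001]
   [-13.93  -0.27  11.02] [0.002 0.349 0.002]
   [-9.92 -0.29 25.57] [0.001 0.733 0.002]
```

View pics/r7.png

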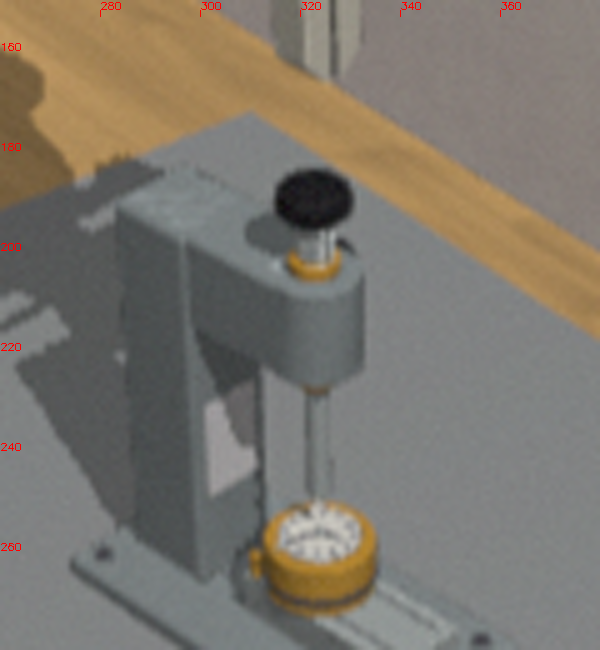

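The plunger has sprung back, with the knob at (321,190), and the hand sits lower on the dial. Going back round to the front, jaws open.

play_rows:
  moves: "-1.5 -0.2 0 0 0 0 0;-4.5 -0.2 0 0 0 0 0.2;-8 -0.2 0 0 0 0 0.5;-11.5 -0.3 0 0 0 0 0.8;-12 -0.3 2 0 0.05 0 0.8;-13 -0.3 5 0 0.15 0 0.8;-13.5 -0.3 8 0 0.25 0 0.8;-13.9 -0.3 11 0 0.35 0 0.8;-13.5 -0.3 14 0 0.45 0 0.8;-12.5 -0.3 17.5 0 0.55 0 0.8;-11.5 -0.3 20.5 0 0.65 0 0.8;-10.5 -0.3 23.5 0 0.73 0 0.8;-9.9 -0.3 25.4 0 0.73 0 0.8;-9.9 -0.3 25.4 0 0.73 0 0.8;-9.9 -0.3 25.4 0 0.73 0 0.8"

```text
time: 19.47
tool_pos: [0.6443, 0.0001, 0.0498]
tcp_rot: [0.615, 0.703, 0.233, -0.272]
contact_force: [1.0, -1.2, 0.5]
gripper_width: 0.0739
```

```bash
python3 - <<'E'
from m import *
R=rot(42)
rel([(nest(-.1,0,.0555),R),(nest(-.05,0,.0555),R),(nest(.001,0,.0555),R)])
s=read_camera("side");t=read_camera("top")
crop(s,"s7.png",240,180,400,340,4)
crop(t,"s6.png",235,170,375,290,5)
E
```

```text
t19.47 pos [6.443e-01 1.000e-04 4.980e-02] j [-0.407  0.701  1.293  0.606  1.585 -0.671] f [ 1.  -1.2  0.5] w0.0739
   [ 0.36  0.44 -0.45] [-0.006  0.001 -0.005]
   [4.08 0.44 2.89] [-0.006  0.001 -0.005]
   [7.87 0.44 6.3 ] [-0.006  0.001 -0.005]
```

View pics/s6.png

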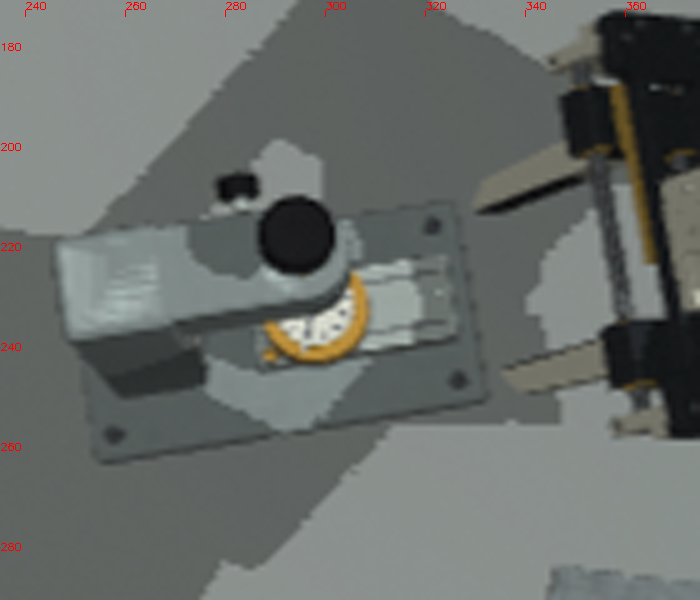

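The open jaws are in front of the stage, with tips at (331,211) and (337,246). The holder at (297,233) is still against the pins.

play_rows:
  moves: "0.5 0.4 -0.4 0 0 0 0.8;1.5 0.44 0.6 0 0 0 0.8;2.6 0.44 1.5 0 0 0 0.8;2.6 0.44 1.5 0 0 0 0.8;2.6 0.44 1.5 0 0 0 0.8"

```text
time: 19.98
tool_pos: [0.6465, 0.0315, 0.0592]
tcp_rot: [0.613, 0.705, 0.233, -0.27]
contact_force: [-1.3, -0.1, -0.3]
gripper_width: 0.0741
```

```bash
python3 - <<'E'
from m import *
R=rot(42)
rel([(nest(-.04,0,.0555),R),(nest(.001,0,.0555),R)])
E
```

```text
t19.98 pos [0.6465 0.0315 0.0592] j [-0.365  0.667  1.323  0.622  1.562 -0.643] f [-1.3 -0.1 -0.3] w0.0741
   [ 1.91 -0.19  2.2 ] [-0.004  0.004  0.001]
   [ 4.97 -0.18  4.93] [-0.004  0.004  0.001]
```

play_rows:
  moves: "0.9 -0.19 1 0 0 0 0.8;1.9 -0.19 2.2 0 0 0 0.8;3 -0.19 3.2 0 0 0 0.8;4 -0.19 4.1 0 0 0 0.8;4.7 -0.19 4.7 0 0 0 0.8;5 -0.19 4.9 0 0 0 0.8;5 -0.19 4.9 0 0 0 0.8;5 -0.19 4.9 0 0 0 0.8"

```text
time: 20.65
tool_pos: [0.6354, 0.0988, 0.0554]
tcp_rot: [0.614, 0.704, 0.233, -0.27]
contact_force: [-0.2, -0.0, -0.7]
gripper_width: 0.0747
```

```bash
python3 - <<'E'
from m import *
R=rot(42)
rel([(nest(.001,0,.0555),R)])
s=read_camera("side");t=read_camera("top")
crop(t,"u6.png",255,190,345,260,8)
E
```

```text
t20.65 pos [0.6354 0.0988 0.0554] j [-0.278  0.608  1.418  0.657  1.487 -0.599] f [-0.2 -0.  -0.7] w0.0747
   [ 0.13 -0.02  0.1 ] [-0.003  0.004 -0.   ]
```

View pics/u6.png

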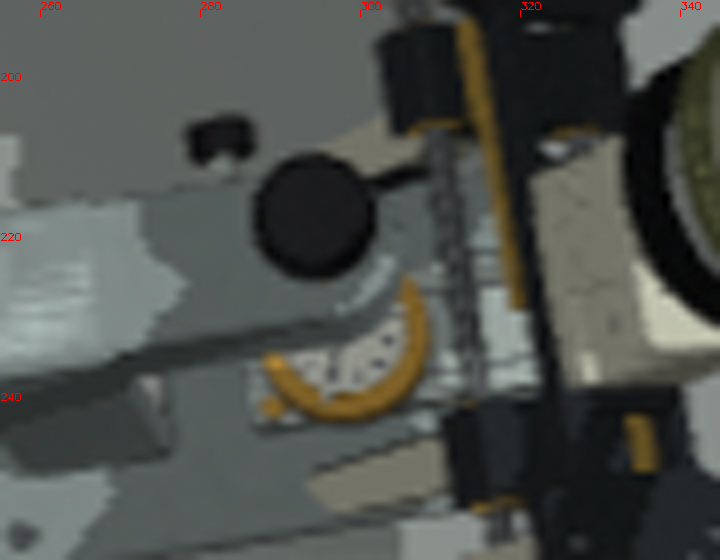

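The jaws straddle the holder evenly around (297,233). Closing on it.

play_rows:
  moves: "0.1 0 0.1 0 0 0 0.7;0.1 0 0.1 0 0 0 0.5;0.1 0 0.1 0 0 0 0.4;0.1 0 0.1 0 0 0 0.4;0.1 0 0.1 0 0 0 0.4;0.1 0 0.1 0 0 0 0.4;0.1 0 0.1 0 0 0 0.4;0.1 0 0.1 0 0 0 0.4;0.1 0 0.1 0 0 0 0.4"

```text
time: 21.5
tool_pos: [0.6351, 0.0999, 0.0551]
tcp_rot: [0.614, 0.704, 0.233, -0.27]
contact_force: [0.9, -1.2, -0.3]
gripper_width: 0.0498
```

```bash
python3 - <<'E'
from m import *
R=rot(42);p=get_obs()["tool_pos"]
d=p-np.r_[P,0];print(d@px,d@py)
Z=np.array([0,0,1])
rel([(p+.004*Z-.004*px,R),(p+.005*Z-.04*px,R),(p+.005*Z-.10*px,R),(p+.06*Z-.13*px,R)])
E
```

```text
0.0005193955007160441 -0.00010763778775917114
t21.50 pos [0.6351 0.0999 0.0551] j [-0.277  0.607  1.419  0.658  1.485 -0.598] f [ 0.9 -1.2 -0.3] w0.0498
   [-0.03 -0.   -0.56] [-0.002  0.004 -0.001]
   [-2.65 -0.   -3.04] [-0.002  0.004 -0.001]
   [-7.12 -0.01 -7.04] [-0.002  0.004 -0.001]
   [ -5.69  -0.03 -13.14] [-0.002  0.004 -0.001]
```

play_rows:
  moves: "0 0 -0.2 0 0 0 0.4;0 0 -0.55 0 0 0 0.4;-0.7 0 -1.2 0 0 0 0.4;-1.7 0 -2.1 0 0 0 0.4;-3 0 -3.3 0 0 0 0.4;-4.5 0 -4.7 0 0 0 0.4;-6 0 -6 0 0 0 0.4;-7 0 -7.3 0 0 0 0.4;-6.7 0 -9 0 0 0 0.4;-6.3 0 -11 0 0 0 0.4;-5.7 0 -13.1 0 0 0 0.4;-5.7 0 -13.1 0 0 0 0.4;-5.7 0 -13.1 0 0 0 0.4"

```text
time: 22.58
tool_pos: [0.6541, -0.0307, 0.1157]
tcp_rot: [0.615, 0.704, 0.234, -0.268]
contact_force: [0.1, 0.0, -3.1]
gripper_width: 0.0491
```

```bash
python3 - <<'E'
from m import *
gy=np.array([.5103+.3902-.513-.3931,-.2312-.2331+.3917+.3939])/2; gy/=np.linalg.norm(gy); print("felt y",gy)
c=np.array([.4517,-.3125]); 
fin=np.array([.4587,-.266])-c; print("fin in felt", fin@gy, fin@np.array([gy[1],-gy[0]]))
g=c-.045*gy;print(g)
R=rot(42)
tgt=np.r_[g,.004+.0211]
rel([(np.r_[.60,-.20,.15],R),(tgt+[0,0,.1],R),(tgt,R)])
t=read_camera("top");s=read_camera("side")
cv2.imwrite("pics/v6.png",t["img"][:,:,::-1])
E
```

```text
felt y [-0.01742655  0.99984815]
fin in felt 0.04637095296765858 0.007809271468657961
[ 0.45248419 -0.35749317]
t22.58 pos [ 0.6541 -0.0307  0.1157] j [-0.441  0.659  1.22   0.597  1.69  -0.635] f [ 0.1  0.  -3.1] w0.0491
   [ -9.7   -7.64 -13.23] [ 0.001  0.005 -0.001]
   [-21.52 -24.39 -20.43] [ 0.001  0.005 -0.001]
   [-28.17 -24.39 -12.97] [ 0.001  0.005 -0.001]
```

View pics/v6.png

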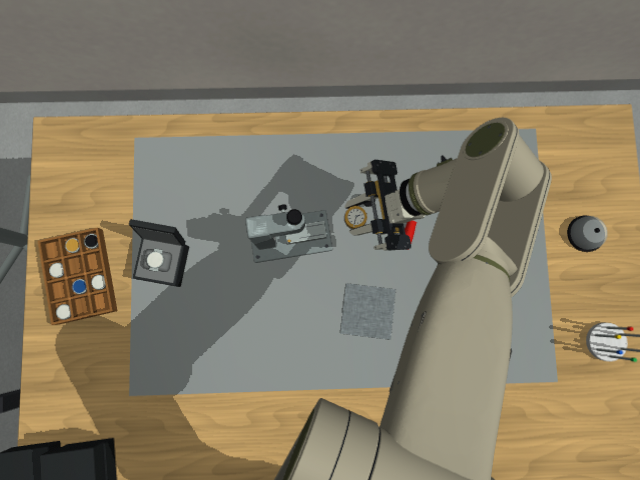

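The holder hangs level at (356,216) and the way to the green felt is clear. I'll carry it high.

play_rows:
  moves: "-0.8 -0.6 -1.1 0 0 0 0.4;-2.2 -1.7 -3 0 0 0 0.4;-4 -3.2 -5.5 0 0 0 0.4;-6 -4.7 -8.2 0 0 0 0.4;-8 -6.3 -11 0 0 0 0.4;-9.7 -7.6 -13.2 0 0 0 0.4;-11.5 -10.2 -14.3 0 0 0 0.4;-13.3 -12.8 -15.4 0 0 0 0.4;-15.2 -15.4 -16.5 0 0 0 0.4;-17 -18 -17.7 0 0 0 0.4;-18.8 -20.6 -18.8 0 0 0 0.4;-20.4 -22.8 -19.8 0 0 0 0.4;-21.5 -24.4 -20.4 0 0 0 0.4;-21.5 -24.4 -20.4 0 0 0 0.4;-21.5 -24.4 -20.4 0 0 0 0.4;-21.5 -24.4 -20.4 0 0 0 0.4"

```text
time: 24.02
tool_pos: [0.4519, -0.3546, 0.1235]
tcp_rot: [0.614, 0.704, 0.234, -0.27]
contact_force: [0.4, 0.1, -2.4]
gripper_width: 0.0491
```

```bash
python3 - <<'E'
from m import *
R=rot(42)
tgt=np.r_[.4525,-.3575,.004+.0211]
rel([(tgt+[0,0,.03],R),(tgt+[0,0,.004],R),(tgt,R)])
t=read_camera("top");s=read_camera("side")
cv2.imwrite("pics/w6.png",t["img"][:,:,::-1]);cv2.imwrite("pics/w7.png",s["img"][:,:,::-1])
E
```

```text
t24.02 pos [ 0.4519 -0.3546  0.1235] j [-0.951  0.727  1.107  0.339  1.959 -1.064] f [ 0.4  0.1 -2.4] w0.0491
   [-4.79  0.04  4.9 ] [-0.003  0.002 -0.001]
   [-6.52  0.05  6.83] [-0.003  0.002 -0.001]
   [-6.79  0.05  7.13] [-0.003  0.002 -0.001]
```

View pics/w6.png

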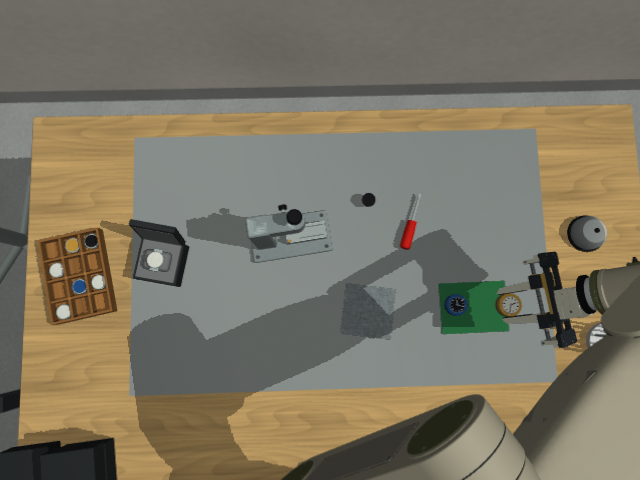

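View pics/w7.png

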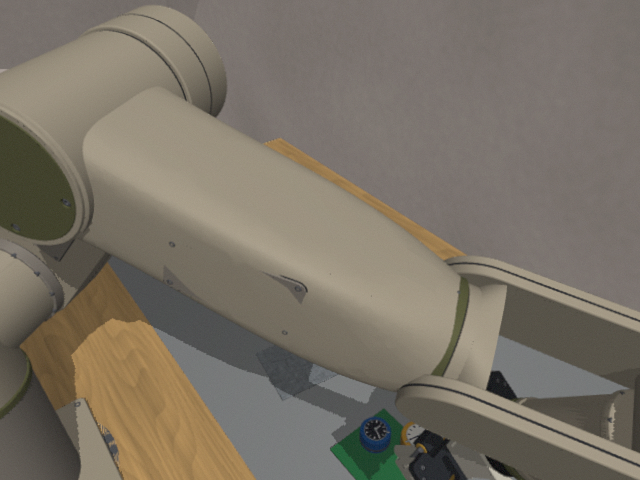

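```bash
python3 - <<'E'
from m import *
t=np.load("t.npy",allow_pickle=True).item()
crop(t,"x6.png",500,270,640,400,5)
for z in (0,.05,.1,.15): print(z,onz(t,607,342,z).round(3))
E
```

```text
0 [ 0.36  -0.625  0.   ]
0.05 [ 0.363 -0.597  0.05 ]
0.1 [ 0.367 -0.569  0.1  ]
0.15 [ 0.37  -0.541  0.15 ]
```

View pics/x6.png

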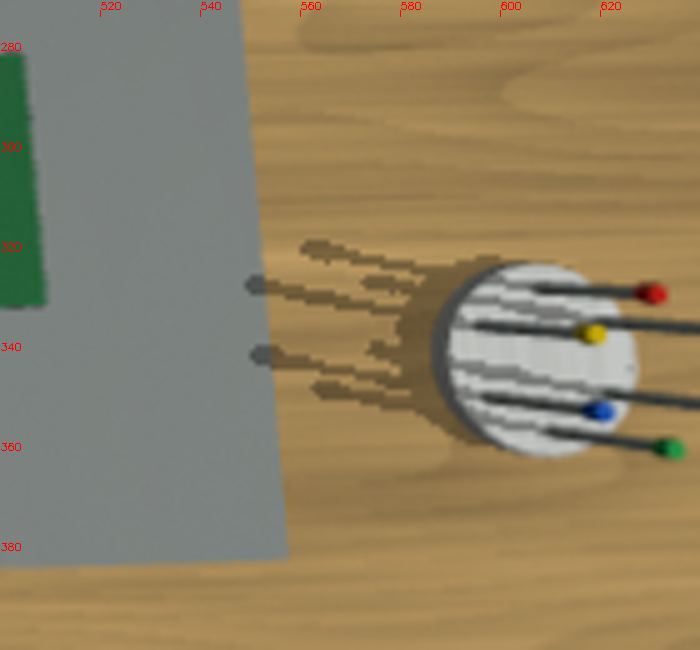

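There is a driver stand at about (.36,-.61) beside the arm. I'll place a little further from it, at about felt (0.012,-0.027), and lower with force checks.

```bash
python3 - <<'E'
from m import *
R=rot(42)
gy=np.array([-.0174,.9998]);gx=np.array([.9998,.0174])
g=np.array([.4517,-.3125])+.012*gx-.027*gy
tgt=np.r_[g,.0251];print(tgt)
rel([(tgt+[0,0,.03],R),(tgt+[0,0,.004],R),(tgt,R)])
E
```

```text
[ 0.4641674 -0.3392858  0.0251   ]
t24.12 pos [ 0.4525 -0.3543  0.124 ] j [-0.949  0.726  1.107  0.339  1.959 -1.064] f [-0.7 -0.5 -1.7] w0.0496
   [-3.61  1.38  6.01] [-0.004  0.003  0.   ]
   [-5.34  1.39  7.95] [-0.004  0.003  0.   ]
   [-5.61  1.39  8.24] [-0.004  0.003  0.   ]
```

play_rows:
  moves: "-0.5 0.5 1 0 0 0 0.4;-1.2 1 2.2 0 0 0 0.4;-2 1.4 3.6 0 0 0 0.4;-2.9 1.4 5 0 0 0 0.4;-3.6 1.4 6 0 0 0 0.4;-4.5 1.4 7 0 0 0 0.4;-5.1 1.4 7.6 0 0 0 0.4;-5.1 1.4 7.6 0 0 0 0.4;-5.1 1.4 7.6 0 0 0 0.4"

```text
time: 24.87
tool_pos: [0.4634, -0.3408, 0.0329]
tcp_rot: [0.614, 0.704, 0.234, -0.27]
contact_force: [-0.6, -0.1, -0.9]
gripper_width: 0.0495
```

```bash
python3 - <<'E'
from m import *
R=rot(42)
p=get_obs()["tool_pos"];tgt=np.r_[p[:2],.0251]
rel([(tgt,R)])
t=read_camera("top");s=read_camera("side")
crop(t,"y6.png",420,250,560,360,5);crop(s,"y7.png",320,360,520,480,4)
E
```

```text
t24.87 pos [ 0.4634 -0.3408  0.0329] j [-0.928  0.829  1.133  0.339  1.831 -1.087] f [-0.6 -0.1 -0.9] w0.0495
   [-0.52  0.    0.58] [-0.003  0.002 -0.002]
```

View pics/y6.png

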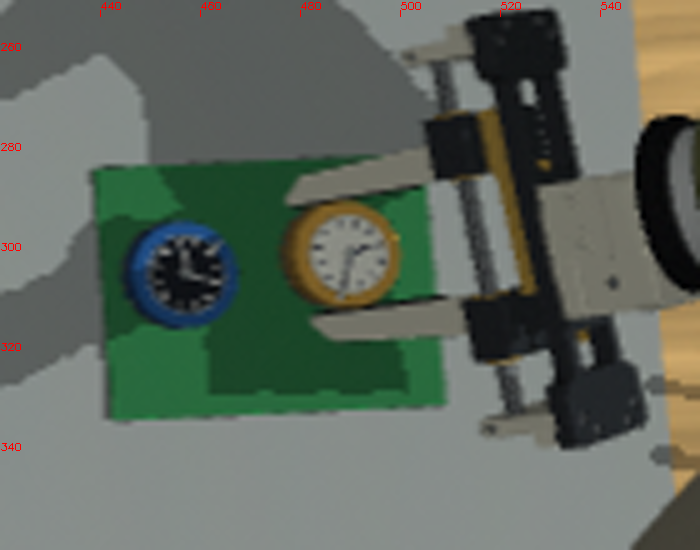

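View pics/y7.png

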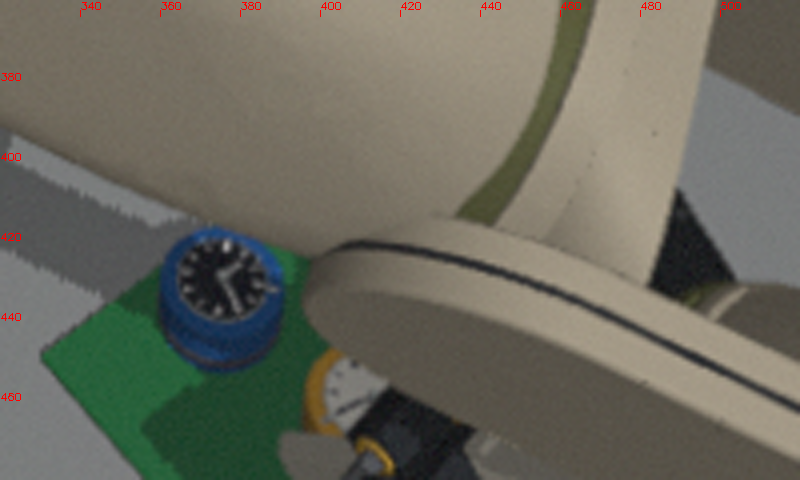

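The holder at (488,301) is well inside the green felt, with a clear gap to the blue watch at (456,305). Setting it down.

play_rows:
  moves: "-0.2 0 0.22 0 0 0 0.4;-0.4 0 0.44 0 0 0 0.4;-0.5 0 0.55 0 0 0 0.4;-0.53 0 0.6 0 0 0 0.4;-0.53 0 0.6 0 0 0 0.4;-0.53 0 0.6 0 0 0 0.4"

```text
time: 25.47
tool_pos: [0.4637, -0.3408, 0.0255]
tcp_rot: [0.614, 0.704, 0.233, -0.27]
contact_force: [0.4, 0.2, -1.4]
gripper_width: 0.0494
```

```bash
python3 - <<'E'
from m import *
R=rot(42)
p=get_obs()["tool_pos"];tgt=np.r_[p[:2],.0251]
rel([(tgt,R)])
E
```

```text
t25.47 pos [ 0.4637 -0.3408  0.0255] j [-0.927  0.839  1.132  0.338  1.821 -1.09 ] f [ 0.4  0.2 -1.4] w0.0494
   [-0.03  0.    0.03] [-0.003  0.003 -0.001]
```

play_rows:
  moves: "-0.06 0 0.07 0 0 0 0.4;-0.06 0 0.07 0 0 0 0.4;-0.06 0 0.07 0 0 0 0.4"

```text
time: 25.72
tool_pos: [0.4639, -0.3409, 0.0251]
tcp_rot: [0.614, 0.704, 0.234, -0.27]
contact_force: [-0.7, -0.4, 2.9]
gripper_width: 0.0496
```

Contact (+2.9 N). Opening the jaws, then backing out along the tool axis.

play_rows:
  moves: "0 0 0 0 0 0 0.6;0 0 0 0 0 0 0.8;0 0 0 0 0 0 0.9;0 0 0 0 0 0 0.9;0 0 0 0 0 0 0.9;0 0 0 0 0 0 0.9;0 0 -0.6 0 0 0 0.9;0 0 -2 0 0 0 0.9;0 0 -4 0 0 0 0.9;0 0 -7 0 0 0 0.9;2 0 -10 0 0 0 0.9;5 0 -13 0 0 0 0.9;8 0 -15 0 0 0 0.9;8 0 -15 0 0 0 0.9;8 0 -15 0 0 0 0.9"

```text
time: 26.97
tool_pos: [0.4708, -0.3821, 0.1935]
tcp_rot: [0.614, 0.705, 0.233, -0.267]
contact_force: [0.4, -0.1, -0.7]
gripper_width: 0.0838
```

```bash
python3 - <<'E'
from m import *
rel([])
t=read_camera("top");s=read_camera("side")
for u,v in((0,0),):pass
crop(t,"z6.png",420,250,560,360,5);cv2.imwrite("pics/z7.png",s["img"][:,:,::-1])
cv2.imwrite("pics/z8.png",t["img"][:,:,::-1])
for th in("holder","finished_center"):print(th,[(np.round(r["extent"]),r["confidence"]) for r in spot_in(t,th)][:3])
E
```

```text
t26.97 pos [ 0.4708 -0.3821  0.1935] j [-0.951  0.752  0.935  0.362  2.089 -1.013] f [ 0.4 -0.1 -0.7] w0.0838
holder [(array([485., 300.,  26.,  20.]), 0.62)]
finished_center [(array([294., 217.,  12.,  14.]), 0.66), (array([455., 305.,  20.,  24.]), 0.58)]
```

View pics/z6.png

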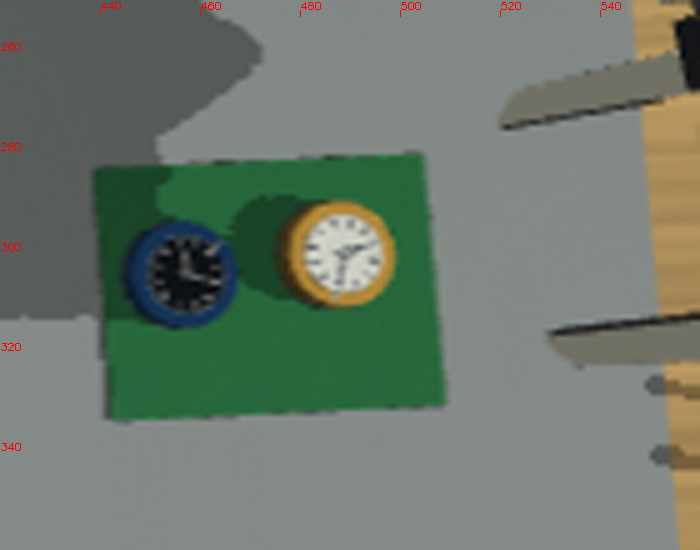

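View pics/z7.png

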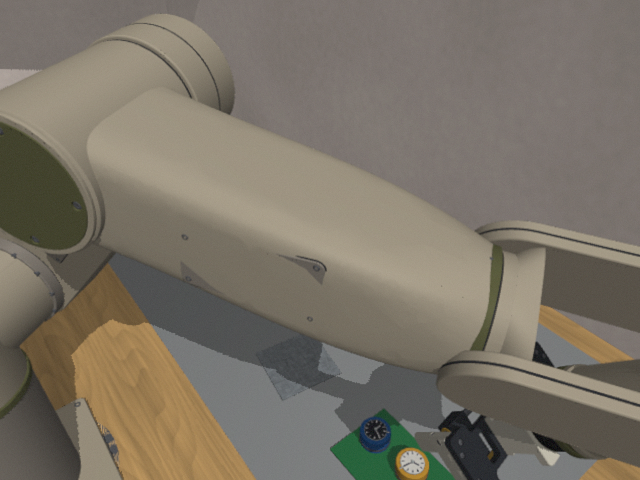

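View pics/z8.png

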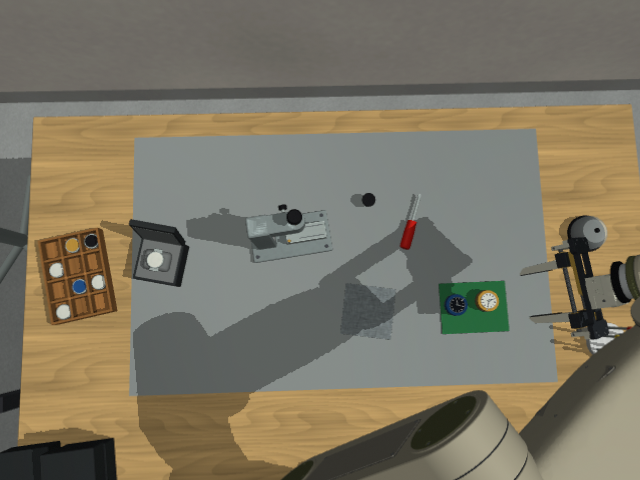

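The holder stands upright at (488,300) on the green felt, inside its edges. The blue watch at (456,305), loupe, screwdriver and gift box are where they were, and the knob is up at (294,217).

play_rows:
  moves: "0 0 0 0 0 0 0.9;0 0 0 0 0 0 0.9;0 0 0 0 0 0 0.9"

```text
time: 27.42
tool_pos: [0.4695, -0.3805, 0.1887]
tcp_rot: [0.614, 0.704, 0.234, -0.271]
contact_force: [0.1, 0.0, -0.1]
gripper_width: 0.0835
```

```bash
python3 - <<'E'
from plant import *
print(get_obs()["contact_force"]);print(finish_job())
E
```

```text
[ 0.07128977  0.04086578 -0.12881059]
the job is handed in; nothing more can be done
None
```

The watch holder was pressed and set down on the green felt, and the job is handed in at about 27 s. No verdict was reported.

- **Into the press:** I slid the holder against the pins with about 15 N, then nudged it again from behind with closed fingers at about 12 N. The camera outline matched the nest to about 1 px (2 mm). Part of the holder was hidden under the head, so contact with both pins rests mainly on the push forces.
- **Pressing:** I pushed the knob down about 14 mm. The force rose to about 20 N, above the roughly 12 N that the spring and hand need, so the plunger was on its stop. I held it for over 0.5 s and let it spring back. The minute hand's depth can't be read directly; I judged it seated from the travel, the force and the picture.
- **Setting down:** I put the holder down at about x +12 mm, y −28 mm on the green felt, a little off the suggested spot to keep the arm clear of a driver stand.
- **Last checks:** The holder looked upright and wholly on the felt. The finished watch, loupe, screwdriver and gift box looked unmoved, the knob was up, and the force on the tool was near 0 N. In the last picture the network's best match for the finished watch was the press knob; its second match was right.

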